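Press the blank level, then rock the locating block out of the stamping fixture

TASK

On the stamping fixture, press both ends of the raised brass blank down past their spring rollers until it lies flat on the floor of its channel. Then grip the steel locating block by its upright stem and rock it out of its spring seat instead of pulling it straight: first lean it towards the blank so that its outer end comes up past its roller, then lean it back so that the inner end comes up too. Finish still holding the block upright and steady just clear above its seat and rollers, with its underside some three to five centimetres above the seat floor, touching nothing but the gripper; leave the tin and the two small rods beside the fixture alone.

Things in the scene. Friction and masses are not known exactly. Their poses are not given: they have to be found in the camera images.
- fixture: Grey-painted steel base plate 146 (x) x 240 (y) x 14 mm, fixed on the bench. Origin at the centre of its underside, z up. Its +y half carries the block's spring seat, its -y half the channel of the brass blank. Four dark steel brackets, 18 mm high above the plate, stand at the two y ends of the seat and the two x ends of the channel; each has a level steel roller on a horizontal spring.
- seat (a point): Centre of the seat floor (top of the base plate, 14 mm above the bench), at fixture (0, 56, 14) mm. Two seat walls 16 mm high stand 1.3 mm beside the block at -x and +x. Stops 3 mm high stand 1 mm beyond the block's two ends.
- outer_roller (a point): Rest position of the centre of the sprung roller over the block's outer end (fixture +y, away from the blank): 12 mm thick, 22 mm long along x, 9.7 mm above the seat floor. It overhangs the block's foot by 4 mm: about 11 N of lift at that end pushes it back (both ends at once: 23 N and the weight). An end that has risen 16 mm sits on top of its roller and stays up.
- inner_roller (a point): The same for the roller over the block's inner end (fixture -y, between block and blank).
- channel (a point): Centre of the channel floor, at fixture (0, -56, 14) mm. Rails 16 mm high along both long sides, 1.5 mm beside the blank. At each x end a 10 mm roller, centred 48 mm from this point and 9.3 mm above the floor, springs in and out along x; four corner posts 21 mm high stand 1.2 mm beyond the blank's ends.
- blank: Flat brass blank 90 (x) x 56 (y) x 5 mm, loose, 150 g. Origin at the centre of its underside. It starts with its x ends perched on the channel rollers, underside 13 mm above the channel floor. 5 to 10 N on one end (press up to 28 mm from the centre along x) snaps it past its roller; pressed at both ends it lies flat on the floor, its top 5 mm above it.
- block: Steel locating block, loose, about 280 g, seated with its axes as the fixture's. Origin at the centre of its underside. Foot 30 (x) x 70 (y) x 4 mm; body 30 x 46 mm up to height 18; upright stem 24 (x) x 18 (y) mm up to height 64, with grip grooves on its two y faces. Grip the stem across y, 35 to 55 mm above the underside. It rocks about the x direction.
- block_outer (a point): Middle of the bottom edge of the block's outer end (block +y, away from the blank), at block (0, 35, 0) mm.
- block_inner (a point): Middle of the bottom edge of the block's inner end (block -y, next to the blank), at block (0, -35, 0) mm.
- flux_tin: Bystander: small round black tin, 41 mm wide, 24 mm high, loose, on the robot's side of the fixture.
- letter_punch_1: Bystander: short square steel punch 8 x 63 x 8 mm lying behind the fixture, loose.
- graver_rod_1: Bystander: square steel rod 8 x 92 x 8 mm lying beside the seat end of the fixture, loose.
Things that resemble listed ones, but are neither listed nor needed, are in the scene too. What is meant by the block is not blue or orange, and is the larger of those in its own colour.

How it is judged:
By the outcome, as a careful person would: the job done as asked, in the order asked, and still so for the second after the job is handed in, while the arm keeps its last pose, push and grip.
It also fails if it takes over 48 s, if anything falls off the work surface, if the arm or the gripper's body presses on something with over 40 N, if the wrist force passes 120 N, or if a joint passes its speed limit or range.

ROBOT

A 6-joint arm with a two-finger parallel gripper is mounted at the origin on a cart in front of the work surface, level with it; the furniture and walls round the work are solid. World frame = base frame: x ahead of the robot, y to its left, z up, the work surface at z = 0. Lengths are in mm, angles in rad, forces in N, time in s.
With the tool pointing down it reaches from about 350 to 975 mm from the base axis. Payload 7.1 kg.
Tool frame: the origin (TCP) lies at the very end of the fingers, on their centre line; the grasp point (between the pads) lies 19 mm behind it; z points along the fingers, y is the direction in which the jaws open and shut (so a half turn about z gives the same grasp; the last joint's range is limited). The gripper opens to 88 mm and grips with 3 to 60 N. Pads are 20 mm wide; open, the fingers measure 115 mm over their backs; the gripper's body (75 mm by 178 mm) begins 61 mm behind the grasp point.
Start: joints at [1.221, 0.423, 1.63, -0, 1.089, -0.019], TCP at [202.968, 591.108, 222.675] pointing down, gripper open.
Joint ranges: [-3, 3], [-0.9, 2.11], [0.09, 2.58], [-1.31, 4.45], [0.11, 2.69], [-2.54, 2.54]. Speed limits (rad/s): [2.39, 2.39, 3.01, 3.14, 3.14, 3.14].

INTERFACE

Orientations are given as a rotation vector (axis times angle).
In Python, from workcell import ctrl, imaging gives the robot as it stands. The module is installed in compiled form; this text tells all that it offers.
- The arm moves only by the shell command python3 -m pendant 'ROWS'. ROWS is JSON, a list of rows, each an object with "turn": the turn, a rotation vector about the world's x, y, z in rad, a list of three; "dp": the shift along the world's x, y, z in m, a list of three; "claw": the finger opening in m, from 0 to 0.0878. A call has 1 to 8 rows; each row is the pose to reach, as a shift and turn from the pose commanded when the call began; what a row does not reach only later rows make up. A row lasts 1/10 s, in which the tool goes at most 50 mm and 8.59 degrees, less where a joint would pass 70% of its speed; a pose out of reach is approached as far as the arm can. A call with a gripper value outside its range is refused whole. The fingers move at their own pace and stop on an object; the grip force is fixed at half the most. Time passes only in rows, so rows that repeat a pose let the fingers close. It gives the time, the measured TCP pose, the force and the opening at its end, in the units of the state.
- ctrl.get_obs(): the state, without advancing time (a new reading comes with each control period).
- imaging.get_image(name): name is "scene" or "top" or "wrist"; returns a dict with "pixels" (420x560x3 uint8, blue, green, red), "fov_y" (degrees; the focal length in pixels is half the picture's height over the tangent of half this angle, whatever the lens; pixels are square), "cx", "cy" (the principal point, pixels), "xyz" and "rotation" of the camera in the world. Camera axes: x right, y up, looking along -z (the intrinsics and any distortion apply to the point x, -y, -z); pixel columns grow to the right and rows downward; lengths in mm; the calibration is good to about 2 mm. A picture is of the moment at which its call begins. There is no depth.
- ctrl.close_job(): hands the job in, once; it reports no verdict.
The state is a dict: "t": time; "qpos": joint angles; "qvel": joint speeds; "joint_torque": joint torques, N m; "ee_pos": TCP position; "orientation": TCP orientation; "ft_force": force on the tool from outside, world axes, zero at the start; "moment": the same for the moment, N m; "width": finger opening in mm.
Only numpy, scipy, OpenCV 4.12 (cv2) and the standard library are available. Lean on these libraries where they do the work, as an engineer would, in place of code of your own. Each camera call takes 0.05 s, during which the arm holds its last target.

## Working session

There is one attempt and no reset: what is moved stays moved. The work goes in short steps, Python scripts to look and compute and a shell command to move; the robot and the scene stay as the last step left them, time stands still between calls to the robot, and variables do not carry over. Pictures are saved under pics/ and viewed, and the job is handed in when it is done.

```bash
mkdir -p pics; python3 - <<'E'
from workcell import ctrl, imaging
import cv2
print(ctrl.get_obs())
for n in ("scene","top","wrist"):
    im=imaging.get_image(n); cv2.imwrite(f"pics/{n}0.png",im["pixels"])
    print(n,{k:v for k,v in im.items() if k!="pixels"})
E
```

```text
{'t': 0.0, 'qpos': array([ 1.22101187e+00,  4.23798350e-01,  1.63070473e+00, -1.97714956e-05,
        1.08863118e+00, -1.90190938e-02]), 'qvel': array([-1.68756294e-03, -3.97848377e-04,  1.42976186e-03, -3.16753891e-05,
        1.43950145e-04, -1.21139567e-04]), 'joint_torque': array([ 6.03120388e-04, -5.44641423e+01, -2.73673242e+01,  6.45916373e-02,
        2.27079412e-02, -1.54247700e-04]), 'ee_pos': array([202.77458424, 590.58427397, 221.92245631]), 'orientation': array([-5.17141706e-01, -3.09846661e+00,  2.38534744e-03]), 'ft_force': array([ 0.56876832,  0.14265345, -0.87666785]), 'moment': array([ 0.02033311, -0.01951044, -0.00683894]), 'width': 87.82268778646907}
scene {'fov_y': 53.63619249640647, 'cx': 274.7151830192183, 'cy': 211.22368858700068, 'xyz': array([ -2.01266041, 449.6948973 , 519.30959101]), 'rotation': array([ 0.51334649, -1.12201494, -2.06179791])}
top {'fov_y': 48.10906401071572, 'cx': 281.5676715840566, 'cy': 215.1396796132491, 'xyz': array([410.8378755 ,  -5.35426314, 881.03928329]), 'rotation': array([ 0.12518058, -0.12532031, -1.53814861])}
wrist {'fov_y': 71.93824849856796, 'cx': 279.4360126637267, 'cy': 207.78350097155302, 'xyz': array([130.92319446, 615.68960393, 384.40508014]), 'rotation': array([-0.24585481, -0.17251   ,  1.2314718 ])}
```

View pics/scene0.png

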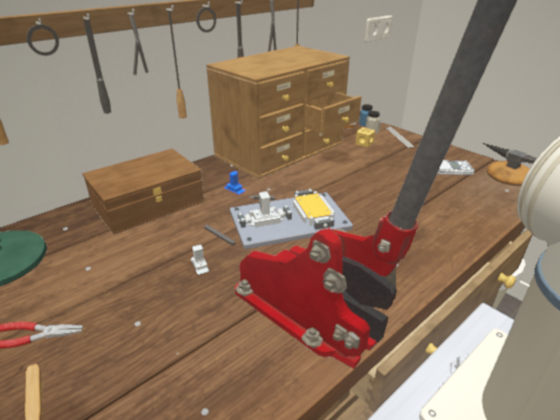

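View pics/top0.png

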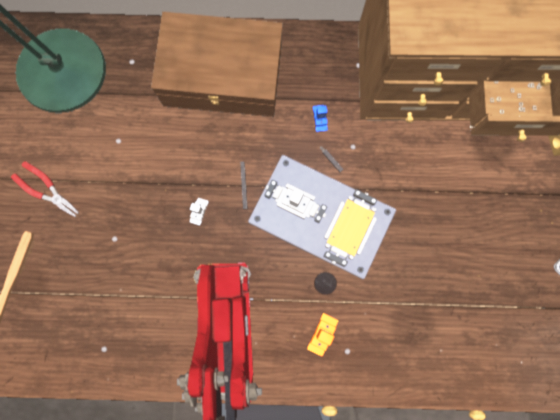

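View pics/wrist0.png

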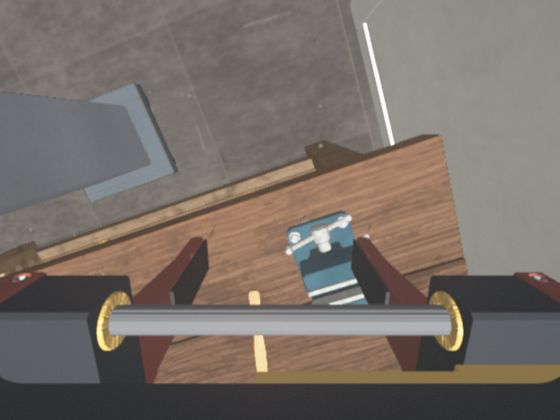

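```bash
cat > h.py <<'E'
from workcell import ctrl, imaging
import cv2, numpy as np
from scipy.spatial.transform import Rotation as R
def K(im):
    f=210/np.tan(np.radians(im["fov_y"]/2)); return np.array([[f,0,im["cx"]],[0,f,im["cy"]],[0,0,1]])
def Rm(im): return R.from_rotvec(im["rotation"]).as_matrix()
def proj(im,P):
    c=(np.atleast_2d(P)-im["xyz"])@Rm(im); c=c*[1,-1,-1]; q=c@K(im).T; return q[:,:2]/q[:,2:],c[:,2]
def ray(im,uv):
    uv=np.atleast_2d(uv); d=np.c_[uv,np.ones(len(uv))]@np.linalg.inv(K(im)).T; return (d*[1,-1,-1])@Rm(im).T
def onz(im,uv,z):
    d=ray(im,uv); return im["xyz"]+d*((z-im["xyz"][2])/d[:,2])[:,None]
E
python3 - <<'E'
from h import *
o=ctrl.get_obs()
print(R.from_rotvec(o["orientation"]).as_matrix())
for n in ("scene","top","wrist"):
    im=imaging.get_image(n)
    print(n,proj(im,[[0,0,0],o["ee_pos"],o["ee_pos"]+[0,0,200],[410,-5,0]]),Rm(im))
im=imaging.get_image("top")
print(onz(im,[[284,157],[395,210],[366,277],[250,221],[295,200],[350,228],[198,211],[325,283]],14))
im=imaging.get_image("scene")
print(onz(im,[[265,200],[314,205],[198,260]],30))
E
```

```text
[[-9.45778550e-01  3.24811916e-01 -3.91741417e-04]
 [ 3.24812151e-01  9.45777963e-01 -1.05370993e-03]
 [ 2.82428574e-05 -1.12381862e-03 -9.99999368e-01]]
scene (array([[ 539.73302036,  425.46060927],
       [-193.87075541,  636.81251853],
       [-683.55965528,  408.99202696],
       [ 312.42474034,  266.89292549]]), array([531.10844951, 212.6238409 , 104.3525711 , 793.52789844])) [[-0.65989464  0.4043098  -0.63330296]
 [-0.75134524 -0.36002733  0.55304671]
 [-0.00440417  0.84078172  0.54135635]]
top (array([[ 270.25891153,  534.35747053],
       [-177.30798791,  438.01305928],
       [-391.8583995 ,  506.86713224],
       [ 280.2161402 ,  291.57085489]]), array([804.27852013, 618.66899198, 421.22773134, 869.63473859])) [[ 0.02887006  0.98678659 -0.15943259]
 [-0.99958028  0.02888433 -0.00222834]
 [ 0.0024062   0.15943     0.9872063 ]]
wrist (array([[ -181.72399912,   182.73557009],
       [  279.28368551,   253.36599662],
       [  287.67417221, -1429.50445186],
       [   -7.65526828,   404.76448407]]), array([391.74883363, 177.36481376, -14.75937177, 499.73626995])) [[ 0.32499144 -0.90862413 -0.26226465]
 [ 0.94571555  0.31176501  0.0917861 ]
 [-0.00163412 -0.27785745  0.96062093]]
[[ 663.13630021   -4.78971516   14.        ]
 [ 566.81215371 -215.28444516   14.        ]
 [ 440.83320022 -161.04989701   14.        ]
 [ 538.0897762    55.0623463    14.        ]
 [ 580.37028693  -27.76425027   14.        ]
 [ 530.37563511 -131.27768084   14.        ]
 [ 554.12727235  152.92410879   14.        ]
 [ 427.80291677  -86.2374185    14.        ]]
[[ 620.46627317  -64.77747474   30.        ]
 [ 531.47547172 -132.376594     30.        ]
 [ 539.67429574  164.9446368    30.        ]]
```

```bash
python3 - <<'E'
from h import *
for n,(x0,x1,y0,y1),s in (("scene",(220,500,150,370),2.8),("top",(170,270,250,420),3.5),("top",(240,410,140,300),4)):
    im=imaging.get_image(n)["pixels"][y0:y1,x0:x1]
    cv2.imwrite(f"pics/z_{n}_{x0}.png",cv2.resize(im,None,fx=s,fy=s,interpolation=cv2.INTER_CUBIC))
E
```

```text
(no output)
```

View pics/z_scene_220.png

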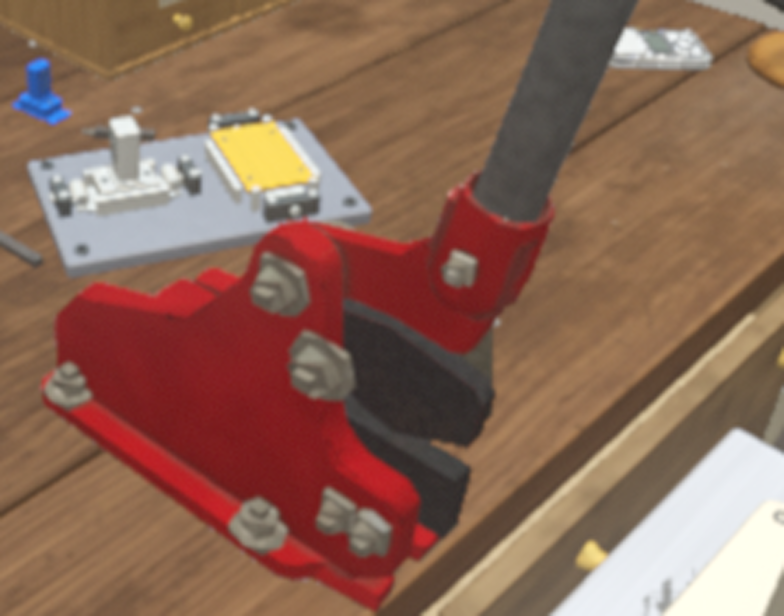

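View pics/z_top_170.png

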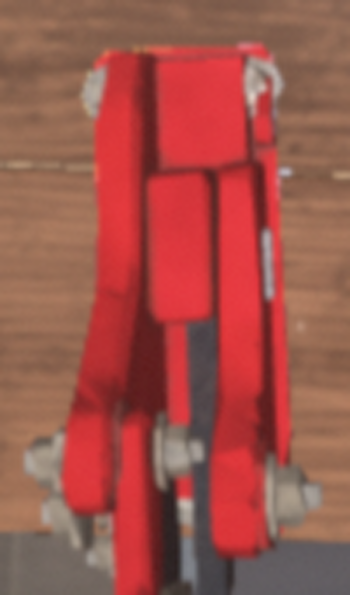

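View pics/z_top_240.png

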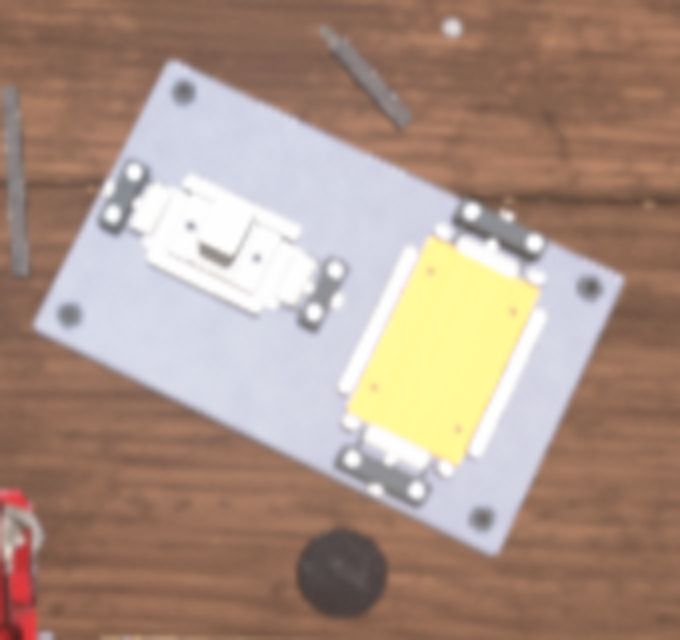

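```bash
python3 - <<'E'
from h import *
t=imaging.get_image("top"); s=imaging.get_image("scene")
print("base bolts", onz(s,[[245,288],[313,333],[240,292],[355,367]],8).round(), onz(t,[[197,275],[242,275],[248,272]],8).round())
print("tube top view at z", [(z,onz(t,[[228,345],[229,415]],z).round().tolist()) for z in (80,120,160,200,300)])
for yc in (90,105,120):
    d=ray(s,[[392,240],[405,215],[440,130],[475,50],[500,0]]); print(yc,(s["xyz"]+d*((yc-s["xyz"][1])/d[:,1])[:,None]).round().tolist())
w=imaging.get_image("wrist")
E
```

```text
base bolts [[443. 132.   8.]
 [292. 114.   8.]
 [441. 145.   8.]
 [209. 114.   8.]] [[436. 149.   8.]
 [438.  66.   8.]
 [444.  55.   8.]]
tube top view at z [(80, [[321.0, 79.0, 80.0], [211.0, 72.0, 80.0]]), (120, [[325.0, 74.0, 120.0], [221.0, 68.0, 120.0]]), (160, [[330.0, 70.0, 160.0], [231.0, 64.0, 160.0]]), (200, [[334.0, 66.0, 200.0], [241.0, 60.0, 200.0]]), (300, [[345.0, 56.0, 300.0], [266.0, 51.0, 300.0]])]
90 [[202.0, 90.0, 227.0], [192.0, 90.0, 267.0], [173.0, 90.0, 372.0], [159.0, 90.0, 445.0], [149.0, 90.0, 483.0]]
105 [[193.0, 105.0, 240.0], [183.0, 105.0, 278.0], [166.0, 105.0, 378.0], [152.0, 105.0, 448.0], [143.0, 105.0, 484.0]]
120 [[185.0, 120.0, 252.0], [175.0, 120.0, 288.0], [159.0, 120.0, 384.0], [146.0, 120.0, 451.0], [137.0, 120.0, 486.0]]
```

```bash
python3 -m pendant '[{"turn":[-0.14,0,0],"dp":[0,0,0.03],"claw":0.0878},{"turn":[-0.28,0,0],"dp":[0,0,0.06],"claw":0.0878},{"turn":[-0.42,0,0],"dp":[0,0,0.09],"claw":0.0878},{"turn":[-0.56,0,0],"dp":[0,0,0.12],"claw":0.0878},{"turn":[-0.7,0,0],"dp":[0,0,0.15],"claw":0.0878},{"turn":[-0.84,0,0],"dp":[0,0,0.17],"claw":0.0878},{"turn":[-0.95,0,0],"dp":[0,0,0.17],"claw":0.0878},{"turn":[-0.95,0,0],"dp":[0,0,0.17],"claw":0.0878}]'
python3 - <<'E'
from h import *
print(ctrl.get_obs())
im=imaging.get_image("wrist");cv2.imwrite("pics/w1.png",im["pixels"]);print(im["xyz"],-Rm(im)[:,2])
E
```

```text
t: 1.5
ee_pos: [202.6, 591.7, 388.6]
orientation: [0.436, 2.627, -1.362]
ft_force: [-0.9, -0.5, -0.6]
width: 87.7
{'t': 1.5, 'qpos': array([ 1.32169566,  0.78700675,  0.92043939, -0.28831106,  2.35466769,
       -0.02309712]), 'qvel': array([-0.01173559, -0.06108135,  0.04150393,  0.03830076, -0.08466837,
        0.02239634]), 'joint_torque': array([  0.29330355, -81.20104551, -33.55321527,  -1.17484555,
         4.24165115,  -0.29147426]), 'ee_pos': array([202.58531049, 591.73642664, 388.60418203]), 'orientation': array([ 0.43601658,  2.62695797, -1.36167941]), 'ft_force': array([-0.9354599 , -0.46609224, -0.62712741]), 'moment': array([ 0.43663284, -0.05692029, -0.03180314]), 'width': 87.7058416739693}
[130.61438291 738.4305943  462.28160253] [ 0.26249917 -0.83722336 -0.4797408 ]
```

View pics/w1.png

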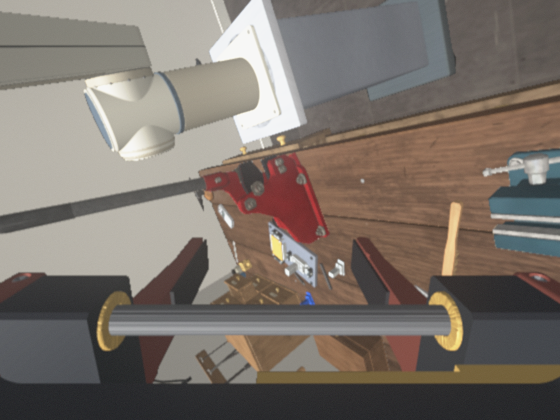

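```bash
python3 - <<'E'
from h import *
s=imaging.get_image("scene"); w=imaging.get_image("wrist")
print(s["xyz"])
for yc in (60,80,100,120):
    d=ray(w,[[200,187],[100,205],[3,222]]); print(yc,(w["xyz"]+d*((yc-w["xyz"][1])/d[:,1])[:,None]).round().tolist())
    d=ray(s,[[405,215],[440,130],[500,0]]); print('  s',(s["xyz"]+d*((yc-s["xyz"][1])/d[:,1])[:,None]).round().tolist())
# base tower points, plane through x=0.. 
d=ray(w,[[90,90],[145,160],[180,105],[120,70]]); print((w["xyz"]+d*((0-w["xyz"][1])/d[:,1])[:,None]).round().tolist())
E
```

```text
[ -2.01266041 449.6948973  519.30959101]
60 [[205.0, 60.0, 258.0], [161.0, 60.0, 459.0], [130.0, 60.0, 601.0]]
  s [[208.0, 60.0, 246.0], [188.0, 60.0, 359.0], [162.0, 60.0, 480.0]]
80 [[203.0, 80.0, 264.0], [160.0, 80.0, 459.0], [130.0, 80.0, 597.0]]
  s [[197.0, 80.0, 260.0], [178.0, 80.0, 368.0], [153.0, 80.0, 482.0]]
100 [[201.0, 100.0, 270.0], [159.0, 100.0, 459.0], [130.0, 100.0, 593.0]]
  s [[186.0, 100.0, 274.0], [169.0, 100.0, 376.0], [145.0, 100.0, 484.0]]
120 [[199.0, 120.0, 276.0], [159.0, 120.0, 460.0], [130.0, 120.0, 589.0]]
  s [[175.0, 120.0, 288.0], [159.0, 120.0, 384.0], [137.0, 120.0, 486.0]]
[[-64.0, 0.0, 374.0], [105.0, 0.0, 334.0], [9.0, 0.0, 205.0], [-91.0, 0.0, 301.0]]
```

```bash
python3 - <<'E'
from h import *
w=imaging.get_image("wrist")
print(proj(w,[[0,0,260],[42,166,430],[85,333,602],[140,560,570],[130,75,600],[122,75,640],[115,75,680]]))
E
```

```text
(array([[ 156.43305064,  106.87774376],
       [  85.8349629 ,  133.15905644],
       [-101.49473054,  203.73708383],
       [-223.03168668,  332.13845549],
       [   1.8132847 ,  222.74253157],
       [ -31.78069646,  229.24158021],
       [ -68.22104734,  236.94718473]]), array([680.7779767 , 470.75076415, 259.17949224, 100.00405196,
       486.9636209 , 465.40432709, 444.10736384]))
```

```bash
python3 - <<'E'
from h import *
w=cv2.imread("pics/w1.png")[0:240,0:260]
cv2.imwrite("pics/w1z.png",cv2.resize(w,None,fx=2.5,fy=2.5,interpolation=cv2.INTER_CUBIC))
E
```

```text
(no output)
```

View pics/w1z.png

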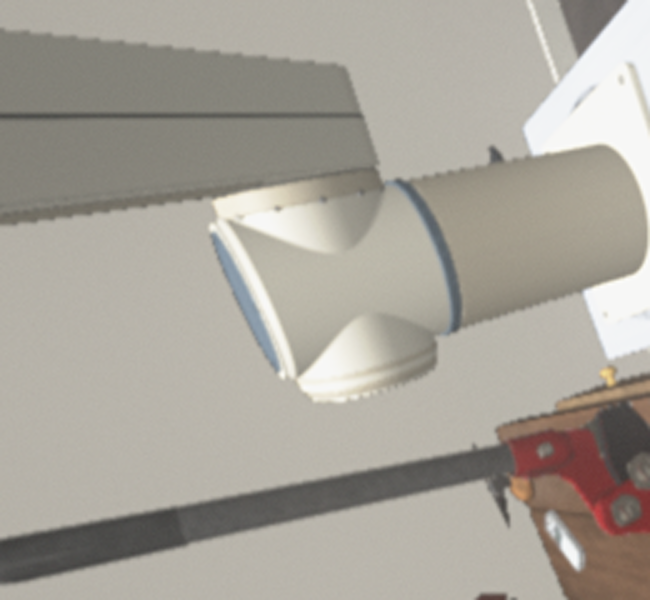

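```bash
python3 - <<'E'
from h import *
w=imaging.get_image("wrist")
u=np.array([-.969,.247,0]);f=np.array([.247,.969,0])
for h in (260,280,300,320):
    print(h,[(s,proj(w,np.array([0,0,h])+s*u)[0].round()[0].tolist()) for s in (-80,80,180)])
# arm at radial/height points along q2=.787
for s in (70,80,170,180):
    print(s,[proj(w,np.array([0,0,280])+s*u+t*(.708*f+np.array([0,0,.706])))[0].round()[0].tolist() for t in (-60,0,100,200,300,350)])
E
```

```text
260 [(-80, [169.0, 140.0]), (80, [143.0, 70.0]), (180, [124.0, 17.0])]
280 [(-80, [161.0, 143.0]), (80, [134.0, 71.0]), (180, [114.0, 18.0])]
300 [(-80, [153.0, 145.0]), (80, [125.0, 73.0]), (180, [103.0, 19.0])]
320 [(-80, [145.0, 148.0]), (80, [115.0, 75.0]), (180, [93.0, 20.0])]
70 [[149.0, 74.0], [136.0, 76.0], [108.0, 81.0], [69.0, 87.0], [12.0, 96.0], [-27.0, 103.0]]
80 [[148.0, 70.0], [134.0, 71.0], [105.0, 75.0], [66.0, 81.0], [8.0, 88.0], [-33.0, 94.0]]
170 [[132.0, 26.0], [116.0, 24.0], [82.0, 20.0], [33.0, 14.0], [-40.0, 5.0], [-94.0, -1.0]]
180 [[130.0, 20.0], [114.0, 18.0], [79.0, 13.0], [29.0, 6.0], [-46.0, -5.0], [-102.0, -13.0]]
```

```bash
python3 -m pendant '[{"turn":[0.12,0,0],"dp":[-0.005,-0.02,0.04],"claw":0},{"turn":[0.24,0,0],"dp":[-0.01,-0.04,0.08],"claw":0},{"turn":[0.36,0,0],"dp":[-0.015,-0.06,0.12],"claw":0},{"turn":[0.48,0,0],"dp":[-0.02,-0.08,0.16],"claw":0},{"turn":[0.6,0,0],"dp":[-0.025,-0.1,0.2],"claw":0},{"turn":[0.72,0,0],"dp":[-0.03,-0.12,0.24],"claw":0},{"turn":[0.84,0,0],"dp":[-0.035,-0.14,0.28],"claw":0},{"turn":[0.95,0,0],"dp":[-0.04,-0.16,0.32],"claw":0}]'
python3 - <<'E'
from h import *
o=ctrl.get_obs();print(o["t"],o["qpos"],o["ee_pos"],o["orientation"],o["qvel"])
im=imaging.get_image("wrist");cv2.imwrite("pics/w2.png",im["pixels"]);print(im["xyz"],-Rm(im)[:,2])
im=imaging.get_image("top");cv2.imwrite("pics/t2.png",im["pixels"])
E
```

```text
t: 2.55
ee_pos: [161.9, 428.4, 716.5]
orientation: [0.518, 3.098, 0.016]
ft_force: [-0.2, 0.2, 0.6]
width: 27.3
2.55 [ 1.18211909 -0.02259999  1.12279569  0.00205656  2.03109405 -0.05664482] [161.9476112  428.37412118 716.51789485] [0.51764613 3.09811951 0.01641911] [-0.31281823 -0.72369688 -0.13224307  0.43220922 -0.16229046 -0.12848443]
[ 89.65616807 451.56317084 879.0020862 ] [ 0.26459006 -0.08143631 -0.96091635]
```

View pics/w2.png

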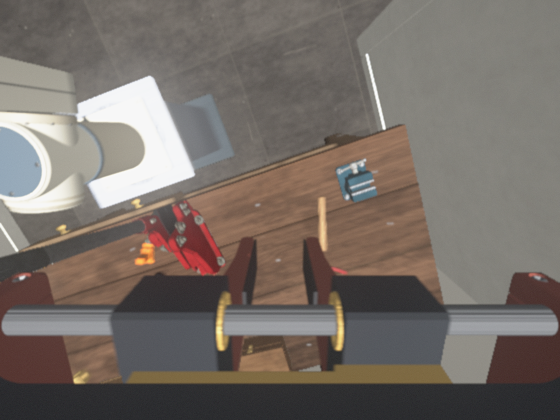

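```bash
cat > kin.py <<'E'
import numpy as np
from scipy.spatial.transform import Rotation as R
D=[([1.22101187,.42379835,1.63070473,0,1.08863118,-.01901909],[202.7746,590.5843,221.9225],[-.51714,-3.09847,.002385]),
([1.32169566,.78700675,.92043939,-.28831106,2.35466769,-.02309712],[202.5853,591.7364,388.6042],[.43602,2.62696,-1.36168]),
([1.18211909,-.02259999,1.12279569,.00205656,2.03109405,-.05664482],[161.9476,428.3741,716.5179],[.51765,3.09812,.01642])]
Ry=lambda a:R.from_rotvec([0,a,0]); Rz=lambda a:R.from_rotvec([0,0,a])
def fk(q,p):
    h,L1,L2,Lt,d=p
    r=Rz(q[0]); e=np.array([0,0,h])+(r*Ry(q[1])).apply([0,0,L1])
    r2=r*Ry(q[1]+q[2]); w=e+r2.apply([0,0,L2])+r.apply([0,d,0])
    r3=r2*Rz(q[3])*Ry(q[4]); return w+r3.apply([0,0,Lt]),e,w,r3
E
python3 - <<'E'
from kin import *
from scipy.optimize import least_squares
f=lambda p:np.concatenate([fk(q,p)[0]-x for q,x,_ in D])
s=least_squares(f,[300,480,490,250,10]); print(s.x,s.fun.round(1))
for q,x,o in D: print(fk(q,s.x)[3].as_matrix()[:,2], R.from_rotvec(o).as_matrix()[:,2])
from h import *
w=imaging.get_image("wrist")
d=ray(w,[[115,228],[50,248],[2,262]]); print((w["xyz"]+d*((76-w["xyz"][1])/d[:,1])[:,None]).round())
E
```

```text
[299.84321016 418.3570743  513.18667489 229.60219327   6.57492252] [  5.6  -0.2  -9.  -10.6   2.1   4.3   2.2  -9.    4.7]
[-5.28301099e-04 -1.44825633e-03 -9.99998812e-01] [-5.08789070e-04 -1.45455079e-03 -9.99998813e-01]
[-9.20846563e-05 -8.17133914e-01 -5.76447880e-01] [-9.52081232e-05 -8.17133460e-01 -5.76448524e-01]
[ 0.00219896  0.01023171 -0.99994524] [ 0.00219796  0.01023244 -0.99994523]
[[175.  76. 324.]
 [147.  76. 483.]
 [134.  76. 553.]]
```

```bash
cat >> kin.py <<'E'
def fk2(q,p):
    h,L1,L2,Lt,d,a1,a3=p
    r=Rz(q[0]); e=np.array([0,0,h])+r.apply([a1,d,0])+(r*Ry(q[1])).apply([0,0,L1])
    r2=r*Ry(q[1]+q[2]); w=e+r2.apply([a3,0,L2])
    r3=r2*Rz(q[3])*Ry(q[4]); return w+r3.apply([0,0,Lt]),e,w,r3
E
python3 - <<'E'
from kin import *
from scipy.optimize import least_squares
for m in (0,1,2):
    mask=np.array([1,1,1,1,1,m!=0,m!=1],float)
    f=lambda p:np.concatenate([fk2(q,p*mask)[0]-x for q,x,_ in D])
    s=least_squares(f,[300,480,490,250,10,0,0]); print(s.x.round(1),s.fun.round(2))
E
```

```text
[312.4 563.1 484.9 309.6  11.9 778.8  77.5] [-0.  0. -0.  0.  0.  0.  0. -0.  0.]
[302.7 410.7 500.8 225.9   6.3  15.4   0. ] [  6.24   0.86  -3.62 -10.93   2.86   5.62   4.16  -4.96  -2.  ]
[312.4 563.1 484.9 309.6  11.9   0.   77.5] [-0.  0. -0.  0.  0.  0.  0. -0. -0.]
```

```bash
python3 - <<'E'
from h import *
s=imaging.get_image("scene")
d=ray(s,[[241,268],[253,252],[275,256],[307,240],[320,229],[338,232],[343,260],[326,250],[335,282],[342,318],[366,333]]); 
for yc in (110,130):print((s["xyz"]+d*((yc-s["xyz"][1])/d[:,1])[:,None]).round().tolist())
t=imaging.get_image("top")
def tri(a,b):
    da=ray(s,[a])[0];db=ray(t,[b])[0]
    A=np.c_[da,-db];k=np.linalg.lstsq(A,t["xyz"]-s["xyz"],rcond=None)[0]
    return s["xyz"]+k[0]*da,t["xyz"]+k[1]*db
for b in ([181,380],[188,398]):
  for a in ([320,252],[335,282]): print(a,b,tri(a,b))
E
```

```text
[[482.0, 110.0, 16.0], [444.0, 110.0, 76.0], [387.0, 110.0, 102.0], [319.0, 110.0, 172.0], [296.0, 110.0, 202.0], [266.0, 110.0, 214.0], [254.0, 110.0, 176.0], [283.0, 110.0, 175.0], [263.0, 110.0, 132.0], [244.0, 110.0, 77.0], [203.0, 110.0, 82.0]]
[[454.0, 130.0, 46.0], [418.0, 130.0, 103.0], [364.0, 130.0, 127.0], [300.0, 130.0, 192.0], [279.0, 130.0, 221.0], [250.0, 130.0, 232.0], [239.0, 130.0, 196.0], [266.0, 130.0, 195.0], [247.0, 130.0, 155.0], [230.0, 130.0, 103.0], [191.0, 130.0, 108.0]]
[320, 252] [181, 380] (array([277.81413762, 128.06361818, 184.39984502]), array([282.3066745 , 132.02242557, 184.35164076]))
[335, 282] [181, 380] (array([253.44729006, 122.23157211, 145.78315798]), array([275.09126315, 139.73439987, 145.24138673]))
[320, 252] [188, 398] (array([273.74085475, 132.7454256 , 189.27493969]), array([259.51510648, 119.60002746, 190.01312552]))
[335, 282] [188, 398] (array([250.27968368, 126.291993  , 150.41474392]), array([250.83587874, 126.7668719 , 150.37881645]))
```

View pics/t2.png

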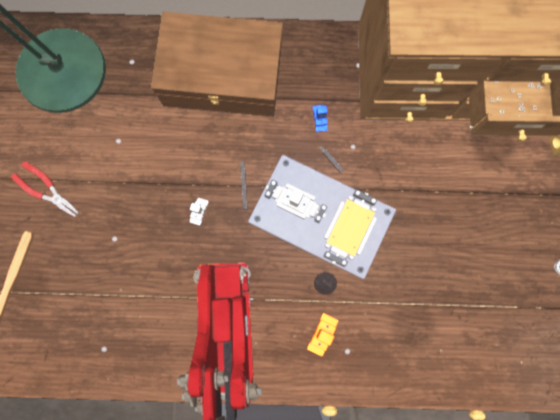

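```bash
cat > fx.py <<'E'
from h import *
def fixture(im):
    hsv=cv2.cvtColor(im["pixels"],cv2.COLOR_BGR2HSV)
    roi=np.zeros(hsv.shape[:2],np.uint8); roi[135:300,235:415]=255
    # gray-blue plate: hue 100-130
    m=cv2.inRange(hsv,(100,15,120),(135,110,255))&roi
    m=cv2.morphologyEx(m,cv2.MORPH_CLOSE,np.ones((15,15)))
    c=max(cv2.findContours(m,0,2)[0],key=cv2.contourArea)
    return cv2.approxPolyDP(cv2.convexHull(c),6,True)[:,0],cv2.minAreaRect(c)
E
python3 - <<'E'
from fx import *
t=imaging.get_image("top")
k,r=fixture(t); print(k.tolist(),r)
b=cv2.boxPoints(r); P=onz(t,b,14); print(P.round(1)); c=P.mean(0)
print(c,[np.linalg.norm(P[i]-P[(i+1)%4]).round(1) for i in range(4)],[np.degrees(np.arctan2(*(P[(i+1)%4]-P[i])[1::-1])).round(2) for i in range(4)])
hsv=cv2.cvtColor(t["pixels"],cv2.COLOR_BGR2HSV)
m=cv2.inRange(hsv,(20,90,150),(35,255,255)); m[:,:300]=0;m[:190]=0;m[265:]=0;m[:,400:]=0
c=max(cv2.findContours(m,0,2)[0],key=cv2.contourArea);r=cv2.minAreaRect(c);P=onz(t,cv2.boxPoints(r),32);print(r,P.mean(0),P.round(1).tolist())
s=imaging.get_image("scene")
# holes/screws: seat & corner screws approx in top zoom
print(onz(t,[[286,163],[387,211.5],[360.5,269.5],[257,218.5]],14))
E
```

```text
[[282, 156], [394, 209], [363, 277], [249, 221]] ((322.3088073730469, 215.8534698486328), (127.94085693359375, 75.64651489257812), 26.16156768798828)
[[ 536.9   58.3   14. ]
 [ 669.5    0.    14. ]
 [ 566.7 -217.9   14. ]
 [ 438.9 -155.7   14. ]]
[552.9752986  -78.79874624  14.        ] [np.float64(144.9), np.float64(241.0), np.float64(142.2), np.float64(235.4)] [np.float64(-23.73), np.float64(-115.26), np.float64(154.03), np.float64(65.39)]
((350.9051513671875, 227.19602966308594), (29.908517837524414, 48.11496353149414), 25.820993423461914) [ 529.74449805 -130.39114121   32.        ] [[500.5, -87.1, 32.0], [581.5, -124.5, 32.0], [558.7, -174.0, 32.0], [478.3, -136.0, 32.0]]
[[ 651.46488905   -8.92053941   14.        ]
 [ 563.52505604 -200.29319494   14.        ]
 [ 454.18570689 -150.96270388   14.        ]
 [ 543.17976822   42.20529128   14.        ]]
```

```bash
cat >> kin.py <<'E'
P7=[312.4,563.1,484.9,309.6,11.9,0,77.5]
LO=np.array([-3,-.9,.09,-1.31,.11,-2.54]);HI=np.array([3,2.11,2.58,4.45,2.69,2.54])
q0=D[0][0]; C=(fk2(q0,P7)[3]*Rz(q0[5])).inv()*R.from_rotvec(D[0][2])
def full(q): 
    p,e,w,r3=fk2(q,P7); return p,r3*Rz(q[5])*C,e,w
from scipy.optimize import least_squares
def ik(p,rot,seed):
    def f(q):
        a,b,_,_=full(q); return np.r_[(a-p)/100,(rot.inv()*b).as_rotvec()]
    s=least_squares(f,np.clip(seed,LO+1e-3,HI-1e-3),bounds=(LO,HI)); return s.x,np.abs(s.fun).max()
az=np.radians(65.1); fy=np.array([np.cos(az),np.sin(az),0]); fx=np.array([np.sin(az),-np.cos(az),0]); ez=np.array([0,0,1.])
def lever(z): return np.array([203-.216*(z-262),76,z])
def clear(q,ztop=700):
    # upper-arm box: lateral 80..165 , inplane half 55; returns min distance to lever axis
    c,s=np.cos(q[0]),np.sin(q[0]); best=1e9
    for z in np.arange(240,ztop,10):
        L=lever(z); rad=L[0]*c+L[1]*s; lat=-L[0]*s+L[1]*c
        along=rad*np.sin(q[1])+(z-312.4)*np.cos(q[1]); perp=rad*np.cos(q[1])-(z-312.4)*np.sin(q[1])
        d=np.hypot(max(0,80-lat,lat-165),max(0,abs(perp)-55)); best=min(best,d)
    return best-14
E
python3 - <<'E'
from kin import *
print(C.as_rotvec())
seat=np.array([576.6,-28.7,14])
rng=np.random.default_rng(0)
def toolrot(phi,beta,flip):
    # tool z dir: down with forward tilt along +fx ; lean beta about fx
    y=fy*(1 if flip else -1); z=-np.cos(phi)*ez+np.sin(phi)*fx; x=np.cross(y,z)
    return R.from_rotvec(beta*fx)*R.from_matrix(np.c_[x,y,z])
for phi in (0,20,35,40,45,50,55):
  for beta in (0,14,-14):
    for flip in (0,1):
      rot=toolrot(np.radians(phi),np.radians(beta),flip); zt=rot.as_matrix()[:,2]
      # leaning to -fy raises +fy end: rotation about fx positive -> fy->z
      g=R.from_rotvec(np.radians(beta)*fx).apply([0,0,45]); 
      piv=-fy*35 if beta>0 else (fy*35 if beta<0 else fy*0)
      g=piv+R.from_rotvec(np.radians(beta)*fx).apply(-piv+[0,0,45])
      p=seat+g+19*zt
      sols=[]
      for k in range(14):
        q,e=ik(p,rot,rng.uniform(LO,HI)*[.15,.5,1,1,1,1]+[0,.3,0,0,0,0])
        if e<1e-3 and not any(np.abs(q-a).max()<.05 for a in sols): sols.append(q)
      for q in sols: print(phi,beta,flip,q.round(2),"w",full(q)[3].round(),"clr",round(clear(q),1))
E
```

```text
[ 1.57983462e-05 -1.64007289e-05  1.57078573e+00]
0 0 0 [-0.07  0.62  1.83 -0.    0.7   1.94] w [577. -29. 350.] clr -14.0
0 0 1 [-0.07  0.62  1.83  0.    0.7  -1.21] w [577. -29. 350.] clr -14.0
0 14 0 [-0.21  0.59  1.89  0.4   0.64  1.47] w [ 542. -103.  348.] clr -14.0
0 14 1 [-0.21  0.59  1.89  0.4   0.64 -1.67] w [ 542. -103.  348.] clr -14.0
0 -14 0 [ 0.06  0.66  1.75 -0.28  0.88  2.26] w [611.  46. 348.] clr -2.4
0 -14 1 [ 0.06  0.66  1.75 -0.28  0.88 -0.88] w [611.  46. 348.] clr -2.4
20 0 1 [ 0.    0.57  2.03 -0.58  0.27 -0.59] w [486.  13. 332.] clr -9.7
20 14 0 [-0.15  0.55  2.1   0.92  0.16  1.01] w [454. -58. 331.] clr -14.0
20 14 1 [-0.15  0.55  2.1   0.92  0.16 -2.13] w [454. -58. 331.] clr -14.0
20 -14 1 [ 0.14  0.6   1.95 -0.79  0.56 -0.37] w [519.  84. 331.] clr 8.3
35 0 0 [ 0.07  0.6   2.16  4.18  0.33 -2.16] w [425.  41. 297.] clr -0.8
35 0 1 [0.07 0.6  2.16 4.18 0.33 0.98] w [425.  41. 297.] clr -0.8
35 14 0 [-0.08  0.59  2.22  3.18  0.32 -1.18] w [396. -22. 297.] clr -14.0
35 14 1 [-0.08  0.59  2.22  3.18  0.32  1.96] w [396. -22. 297.] clr -14.0
40 0 0 [ 0.09  
[... 856 characters left out ...]
.    0.71  2.31  3.41  0.78 -1.3 ] w [351.  13. 247.] clr -9.5
50 14 1 [0.   0.71 2.31 3.41 0.78 1.84] w [351.  13. 247.] clr -9.5
50 -14 0 [ 0.26  0.72  2.17  4.23  0.76 -2.17] w [399. 117. 247.] clr 27.1
50 -14 1 [0.26 0.72 2.17 4.23 0.76 0.97] w [399. 117. 247.] clr 27.1
55 0 0 [ 0.16  0.77  2.26  3.79  0.87 -1.65] w [361.  72. 226.] clr 14.0
55 0 1 [0.16 0.77 2.26 3.79 0.87 1.49] w [361.  72. 226.] clr 14.0
55 14 0 [ 0.04  0.77  2.32  3.46  0.93 -1.29] w [339.  24. 228.] clr -4.8
55 14 1 [0.04 0.77 2.32 3.46 0.93 1.85] w [339.  24. 228.] clr -4.8
55 -14 0 [ 0.27  0.76  2.2   4.12  0.87 -2.05] w [383. 119. 228.] clr 30.3
55 -14 1 [0.27 0.76 2.2  4.12 0.87 1.09] w [383. 119. 228.] clr 30.3
```

```bash
python3 - <<'E'
from h import *
w=cv2.imread("pics/w2.png")[190:300,0:260]
cv2.imwrite("pics/w2z.png",cv2.resize(w,None,fx=3,fy=3,interpolation=cv2.INTER_CUBIC))
w=cv2.imread("pics/scene0.png")[0:260,360:540]
cv2.imwrite("pics/s0z.png",cv2.resize(w,None,fx=2.3,fy=2.3,interpolation=cv2.INTER_CUBIC))
E
```

```text
(no output)
```

View pics/w2z.png

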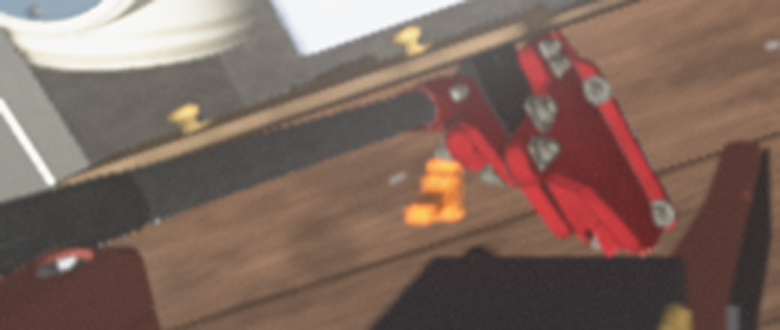

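View pics/s0z.png

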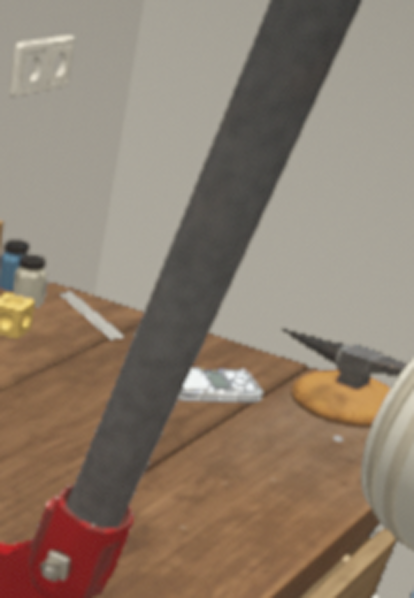

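```bash
python3 - <<'E'
from h import *
w2=imaging.get_image("wrist");o=ctrl.get_obs()
T=R.from_rotvec(o["orientation"]);Cr=R.from_rotvec(w2["rotation"])
rel=T.inv()*Cr; off=T.inv().apply(w2["xyz"]-o["ee_pos"])
print(off, rel.as_rotvec(), w2["xyz"])
T1=R.from_rotvec([.43601658,2.62695797,-1.36167941])
w1=dict(w2);w1["rotation"]=(T1*rel).as_rotvec();w1["xyz"]=np.array([202.585,591.736,388.604])+T1.apply(off)
print(w1["xyz"],-Rm(w1)[:,2])
s=imaging.get_image("scene")
from scipy.optimize import least_squares
obs=[(s,[[405.6,219.5],[457.8,108.7],[496.5,0]]),(w2,[[143,226],[49,255.5],[0,269]]),(w1,[[204,183],[74,211],[0,224]])]
def f(p):
    A=np.array([p[0],p[1],250]);B=np.array([p[2],p[3],600]);r=[]
    for im,pts in obs:
        a,b=proj(im,[A,B])[0]; n=np.array([-(b-a)[1],(b-a)[0]])/np.linalg.norm(b-a)
        r+=[(np.array(q)-a)@n for q in pts]
    return r
sol=least_squares(f,[203,76,130,76]);print(sol.x,np.round(sol.fun,1))
da=ray(w2,[[49,255.5]])[0];db=ray(w1,[[74,211]])[0];k=np.linalg.lstsq(np.c_[da,-db],w1["xyz"]-w2["xyz"],rcond=None)[0]
print(w2["xyz"]+k[0]*da,w1["xyz"]+k[1]*db)
E
```

```text
[  76.0806475    -0.38811749 -162.74083325] [2.07013365 2.07094497 0.29359475] [ 91.26540146 456.77785661 873.23092587]
[130.4722501  738.67686871 462.63863226] [ 0.26286828 -0.83679686 -0.4802825 ]
[200.40977848  63.54112194 132.89834591  83.83611211] [-1.9  3.9 -2.   0.2 -0.8  0.5  0.6 -1.1  0.8]
[153.42997842  90.17890643 501.48667874] [153.46784354  90.18053242 501.49140722]
```

```bash
python3 - <<'E'
from h import *
w=imaging.get_image("wrist");o=ctrl.get_obs();print(o["t"],o["ee_pos"],np.abs(o["qvel"]).max())
T=R.from_rotvec(o["orientation"]);rel=T.inv()*R.from_rotvec(w["rotation"]);off=T.inv().apply(w["xyz"]-o["ee_pos"])
def mk(p,rv):
    T=R.from_rotvec(rv);d=dict(w);d["rotation"]=(T*rel).as_rotvec();d["xyz"]=np.array(p)+T.apply(off);return d
w1=mk([202.585,591.736,388.604],[.43601658,2.62695797,-1.36167941])
w2=mk([161.9476,428.37412,716.51789],[.51764613,3.09811951,.01641911])
print(off,w1["xyz"],w2["xyz"],-Rm(w2)[:,2])
s=imaging.get_image("scene")
from scipy.optimize import least_squares
obs=[(s,[[405.6,219.5],[457.8,108.7],[496.5,0]]),(w2,[[143,226],[49,255.5],[0,269]]),(w1,[[204,183],[74,211],[0,224]])]
def f(p):
    A=np.array([p[0],p[1],250]);B=np.array([p[2],p[3],600]);r=[]
    for im,pts in obs:
        a,b=proj(im,[A,B])[0]; n=np.array([-(b-a)[1],(b-a)[0]])/np.linalg.norm(b-a)
        r+=[(np.array(q)-a)@n for q in pts]
    return r
sol=least_squares(f,[203,76,130,76]);print(sol.x,np.round(sol.fun,1))
da=ray(w2,[[49,255.5]])[0];db=ray(w1,[[74,211]])[0];k=np.linalg.lstsq(np.c_[da,-db],w1["xyz"]-w2["xyz"],rcond=None)[0]
print(w2["xyz"]+k[0]*da,w1["xyz"]+k[1]*db)
E
```

```text
3.05 [163.15724431 432.04646811 710.69701213] 0.008754258809891006
[ 7.61301037e+01  9.94699846e-02 -1.62219438e+02] [130.58289287 738.52602175 461.94794889] [ 89.62822722 451.55722819 878.82439193] [ 0.26448302 -0.08169174 -0.96092414]
[200.55217196  63.11468844 132.52845176  84.88417012] [-1.9  3.9 -2.   0.  -0.8  0.6  0.7 -1.2  0.6]
[153.07847486  88.97049279 501.5353932 ] [153.48031898  88.98776941 501.58636961]
```

```bash
python3 -m pendant '[{"turn":[0,0,-0.03],"dp":[0.047,-0.019,0],"claw":0},{"turn":[0,0,-0.05],"dp":[0.089,-0.044,0],"claw":0},{"turn":[0,0,-0.08],"dp":[0.128,-0.072,0.01],"claw":0},{"turn":[0,0,-0.104],"dp":[0.164,-0.104,0.02],"claw":0}]'
python3 - <<'E'
from h import *
o=ctrl.get_obs();print(o["t"],o["qpos"],o["ee_pos"],o["orientation"])
im=imaging.get_image("wrist");cv2.imwrite("pics/w3.png",im["pixels"]);print(im["xyz"],im["rotation"])
im=imaging.get_image("scene");cv2.imwrite("pics/s3.png",im["pixels"])
E
```

```text
t: 3.5
ee_pos: [328.8, 326.8, 731.3]
orientation: [-0.677, -3.066, 0.004]
ft_force: [-0.0, 0.1, -0.1]
width: 0.4
3.5 [ 7.56664377e-01  3.73393046e-03  1.06484892e+00 -4.24384739e-05
  2.07635002e+00 -3.79227600e-01] [328.78939867 326.76740913 731.33835637] [-0.67740752 -3.06579651  0.00437042]
[260.19851506 359.31198543 893.85656984] [-0.25186313 -0.1556697   1.12839609]
```

View pics/w3.png

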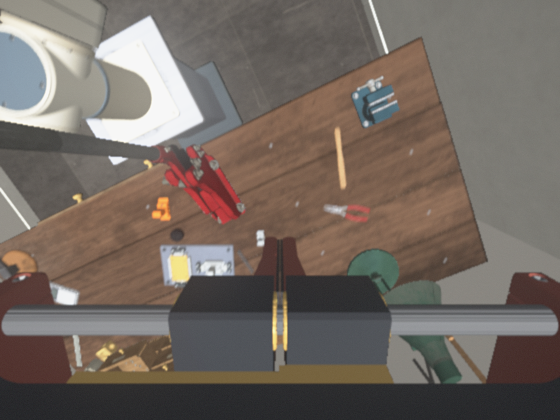

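View pics/s3.png

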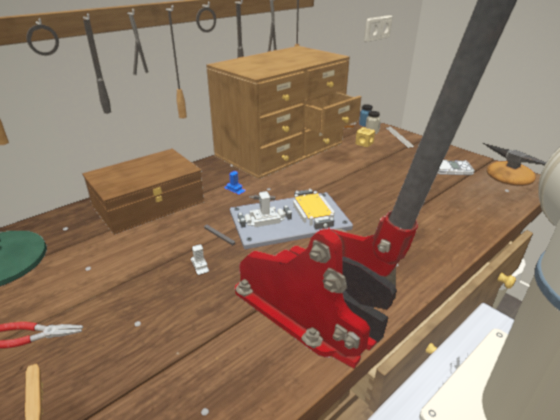

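```bash
python3 - <<'E'
from h import *
w=imaging.get_image("wrist")
for z in (250,400,500,550,600,650,700,750,800):
    k=(z-250)/350; print(z,proj(w,[200.5-68*k,63+22*k,z])[0].round())
E
```

```text
250 [[148. 157.]]
400 [[104. 149.]]
500 [[ 55. 139.]]
550 [[ 20. 133.]]
600 [[-28. 123.]]
650 [[-97. 110.]]
700 [[-204.   90.]]
750 [[-394.   53.]]
800 [[-825.  -29.]]
```

```bash
python3 -m pendant '[{"turn":[0,0,0],"dp":[0.010,-0.044,0.02],"claw":0},{"turn":[0,0,0],"dp":[0.030,-0.086,0.04],"claw":0},{"turn":[0,0,0],"dp":[0.053,-0.125,0.04],"claw":0},{"turn":[0,0,0],"dp":[0.072,-0.166,0.04],"claw":0},{"turn":[0,0,0],"dp":[0.087,-0.208,0.04],"claw":0},{"turn":[0,0,0],"dp":[0.097,-0.252,0.04],"claw":0},{"turn":[0,0,0],"dp":[0.103,-0.297,0.04],"claw":0}]'
python3 - <<'E'
from h import *
o=ctrl.get_obs();print(o["t"],o["qpos"],o["ee_pos"],o["orientation"],o["joint_torque"])
im=imaging.get_image("wrist");cv2.imwrite("pics/w4.png",im["pixels"]);print(im["xyz"],im["rotation"])
im=imaging.get_image("scene");cv2.imwrite("pics/s4.png",im["pixels"])
E
```

```text
t: 4.35
ee_pos: [430.8, 29.8, 771.5]
orientation: [-0.673, -3.066, 0.0]
ft_force: [0.3, -0.4, -0.3]
width: 0.4
4.35 [ 4.12973858e-02 -2.40157179e-02  1.00393175e+00  4.69514474e-04
  2.16395744e+00 -1.09717639e+00] [430.76764673  29.83050328 771.46857834] [-6.72918482e-01 -3.06631841e+00  3.20176639e-04] [ 6.77138016e+00 -3.18138564e+01 -3.13971663e+01  1.39707571e-02
  2.75270026e-01  1.40297111e+00]
[362.06670261  61.76341002 934.03684483] [-0.24944683 -0.15762027  1.13100521]
```

View pics/w4.png

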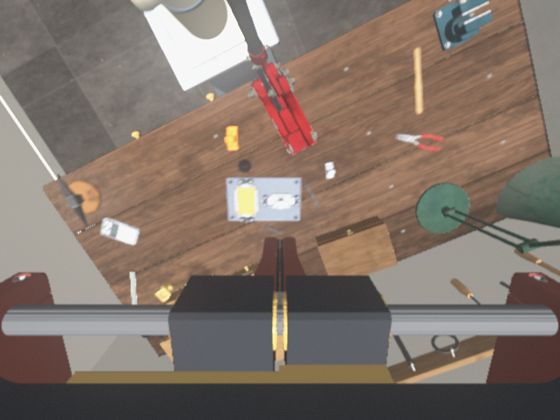

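View pics/s4.png

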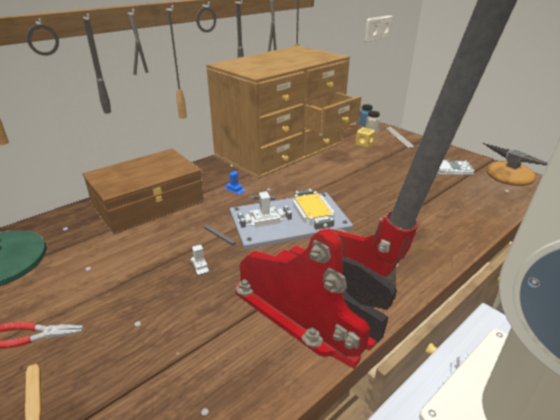

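```bash
python3 -m pendant '[{"turn":[0,0.14,0],"dp":[-0.03,0,0],"claw":0},{"turn":[0,0.28,0],"dp":[-0.06,0,0],"claw":0},{"turn":[0,0.42,0],"dp":[-0.09,0,0],"claw":0},{"turn":[0,0.56,0],"dp":[-0.12,0,0],"claw":0},{"turn":[0,0.68,0],"dp":[-0.145,0,0],"claw":0},{"turn":[0,0.68,0],"dp":[-0.145,0,0],"claw":0}]'
python3 - <<'E'
from h import *
o=ctrl.get_obs();print(o["t"],o["qpos"],o["ee_pos"],o["orientation"],o["joint_torque"])
w=imaging.get_image("wrist");cv2.imwrite("pics/w5.png",w["pixels"]);print(w["xyz"],w["rotation"])
for z in (250,400,500,550,600,650,700,750,800):
    k=(z-250)/350; print(z,proj(w,[200.5-68*k,63+22*k,z])[0].round())
E
```

```text
t: 5.05
ee_pos: [285.6, 31.4, 768.9]
orientation: [-0.529, -2.41, 0.191]
ft_force: [0.1, 0.6, 0.4]
width: 0.3
5.05 [ 0.04187629  0.0169623   1.11995133  0.05557088  2.68737552 -1.05563355] [285.59701247  31.42972569 768.89602096] [-0.52886655 -2.41021649  0.19098852] [ -0.15896767 -33.38083148 -30.20166993   0.230051     2.48925783
   0.09990468]
[334.36957575  63.7866843  938.50286687] [0.14191754 0.44691971 1.15879846]
250 [[339. 258.]]
400 [[331. 228.]]
500 [[324. 199.]]
550 [[319. 180.]]
600 [[313. 157.]]
650 [[305. 129.]]
700 [[296.  93.]]
750 [[283.  46.]]
800 [[266. -19.]]
```

View pics/w5.png

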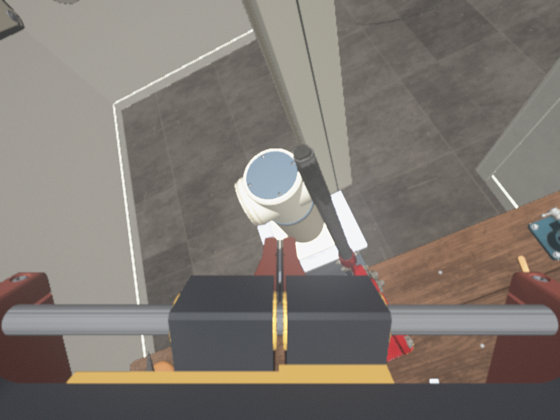

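```bash
python3 - <<'E'
from h import *
w=cv2.imread("pics/w5.png")[0:290,200:400]
cv2.imwrite("pics/w5z.png",cv2.resize(w,None,fx=2.6,fy=2.0*1.0,interpolation=cv2.INTER_CUBIC) if 0 else cv2.resize(w,None,fx=2,fy=2,interpolation=cv2.INTER_CUBIC))
im=imaging.get_image("wrist")
q1=.0419;f=np.array([np.cos(q1),np.sin(q1),0]);u=np.array([-np.sin(q1),np.cos(q1),0])
for rr in (40,55,70):
  for s in (70,80,165,175):
    print(rr,s,[proj(im,rr*f+s*u+[0,0,z])[0].round()[0].tolist() for z in (250,400,600,750)])
E
```

```text
40 70 [[316.0, 197.0], [305.0, 171.0], [280.0, 111.0], [241.0, 17.0]]
40 80 [[320.0, 196.0], [310.0, 169.0], [287.0, 108.0], [250.0, 12.0]]
40 165 [[350.0, 181.0], [347.0, 151.0], [339.0, 80.0], [327.0, -33.0]]
40 175 [[354.0, 179.0], [351.0, 148.0], [346.0, 77.0], [336.0, -38.0]]
55 70 [[319.0, 202.0], [308.0, 177.0], [284.0, 118.0], [246.0, 25.0]]
55 80 [[322.0, 200.0], [313.0, 175.0], [290.0, 115.0], [255.0, 20.0]]
55 165 [[353.0, 186.0], [350.0, 156.0], [344.0, 87.0], [334.0, -25.0]]
55 175 [[357.0, 184.0], [355.0, 154.0], [350.0, 83.0], [343.0, -30.0]]
70 70 [[321.0, 207.0], [311.0, 183.0], [288.0, 126.0], [251.0, 34.0]]
70 80 [[325.0, 205.0], [316.0, 181.0], [294.0, 122.0], [260.0, 29.0]]
70 165 [[356.0, 190.0], [354.0, 162.0], [349.0, 94.0], [341.0, -17.0]]
70 175 [[359.0, 189.0], [358.0, 160.0], [355.0, 90.0], [351.0, -22.0]]
```

View pics/w5z.png

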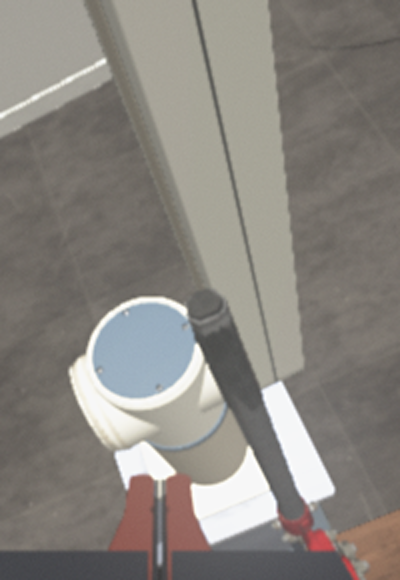

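```bash
python3 -m pendant '[{"turn":[0,0,0],"dp":[-0.02,0.012,-0.04],"claw":0},{"turn":[0,0,0],"dp":[-0.04,0.024,-0.08],"claw":0},{"turn":[0,0,0],"dp":[-0.06,0.036,-0.12],"claw":0},{"turn":[0,0,0],"dp":[-0.08,0.048,-0.15],"claw":0},{"turn":[0,0,0],"dp":[-0.1,0.054,-0.18],"claw":0},{"turn":[0,0,0],"dp":[-0.1,0.054,-0.18],"claw":0}]'
python3 - <<'E'
from h import *
o=ctrl.get_obs();print(o["t"],o["qpos"],o["ee_pos"],o["ft_force"])
w=imaging.get_image("wrist");cv2.imwrite("pics/w6.png",w["pixels"])
E
```

```text
t: 5.75
ee_pos: [182.7, 84.4, 589.7]
orientation: [-0.53, -2.413, 0.191]
ft_force: [-0.3, -0.6, 0.9]
width: 0.7
5.75 [ 0.19080518 -0.18363236  1.66890635  0.1614107   2.32222709 -0.87796208] [182.68450596  84.44102583 589.67494196] [-0.29996289 -0.57992139  0.8944077 ]
```

View pics/w6.png

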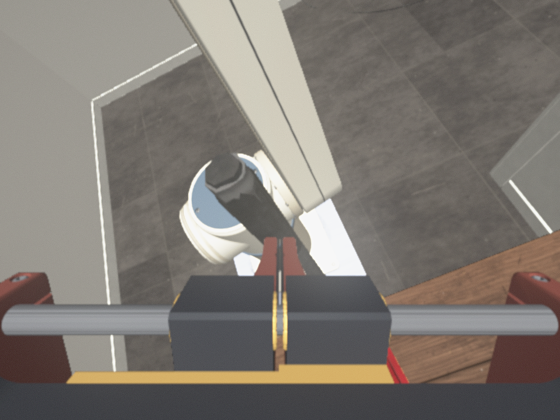

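```bash
python3 -m pendant '[{"turn":[0,0,0],"dp":[-0.008,0,0],"claw":0},{"turn":[0,0,0],"dp":[-0.016,0,0],"claw":0},{"turn":[0,0,0],"dp":[-0.02,0,0],"claw":0},{"turn":[0,0,0],"dp":[-0.024,0,0],"claw":0},{"turn":[0,0,0],"dp":[-0.024,0,0],"claw":0}]'
python3 -m pendant '[{"turn":[0,0,0],"dp":[-0.004,0,0],"claw":0},{"turn":[0,0,0],"dp":[-0.008,0,0],"claw":0},{"turn":[0,0,0],"dp":[-0.008,0,0],"claw":0}]'

```

```text
t: 6.3
ee_pos: [160.8, 84.1, 591.4]
orientation: [-0.534, -2.415, 0.188]
ft_force: [0.5, -0.4, -0.1]
width: 0.4
t: 6.6
ee_pos: [152.6, 84.2, 591.1]
orientation: [-0.533, -2.414, 0.188]
ft_force: [0.4, -0.4, 0.6]
width: 0.8
```

```bash
for i in 1 2 3; do python3 -m pendant '[{"turn":[0,0,0],"dp":[-0.003,0,0],"claw":0},{"turn":[0,0,0],"dp":[-0.006,0,0],"claw":0}]' | egrep "ee_pos|ft"; done
```

```text
ee_pos: [146.8, 84.2, 591.0]
ft_force: [0.1, -0.3, 0.0]
ee_pos: [140.7, 84.2, 591.0]
ft_force: [-0.1, 0.6, 0.2]
ee_pos: [134.7, 84.2, 591.0]
ft_force: [-1.1, -1.0, -0.3]
```

```bash
python3 - <<'E'
from h import *
w=imaging.get_image("wrist");cv2.imwrite("pics/w7.png",w["pixels"]); print(ctrl.get_obs()["ft_force"],ctrl.get_obs()["ee_pos"])
E
```

```text
[-0.44118124 -0.57889502 -0.03592922] [134.37826873  84.1540131  591.1035233 ]
```

View pics/w7.png

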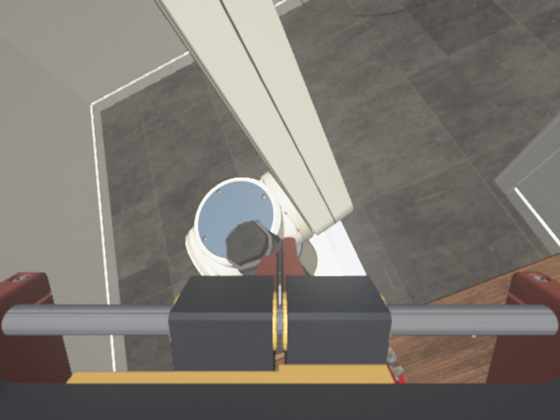

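```bash
for i in 1 2 3 4; do python3 -m pendant '[{"turn":[0,0,0],"dp":[0,-0.002,0],"claw":0},{"turn":[0,0,0],"dp":[0,-0.004,0],"claw":0},{"turn":[0,0,0],"dp":[0,-0.004,0],"claw":0}]' | egrep "ee_pos|ft"; done
```

```text
ee_pos: [135.0, 80.0, 591.0]
ft_force: [-0.5, 0.3, 0.4]
ee_pos: [135.0, 76.0, 591.0]
ft_force: [0.1, -0.2, -0.8]
ee_pos: [135.0, 72.1, 591.0]
ft_force: [-0.4, 0.3, -0.2]
ee_pos: [134.9, 68.0, 591.1]
ft_force: [0.1, -0.5, 0.7]
```

```bash
python3 - <<'E'
from h import *
w=imaging.get_image("wrist");p=w["pixels"][150:310,150:400]; cv2.imwrite("pics/w8.png",cv2.resize(p,None,fx=3,fy=3,interpolation=2)); print(ctrl.get_obs()["ft_force"],ctrl.get_obs()["ee_pos"])
E
```

```text
[-0.84074509 -0.02813981 -0.02018545] [134.955747    68.13017593 591.04763174]
```

View pics/w8.png

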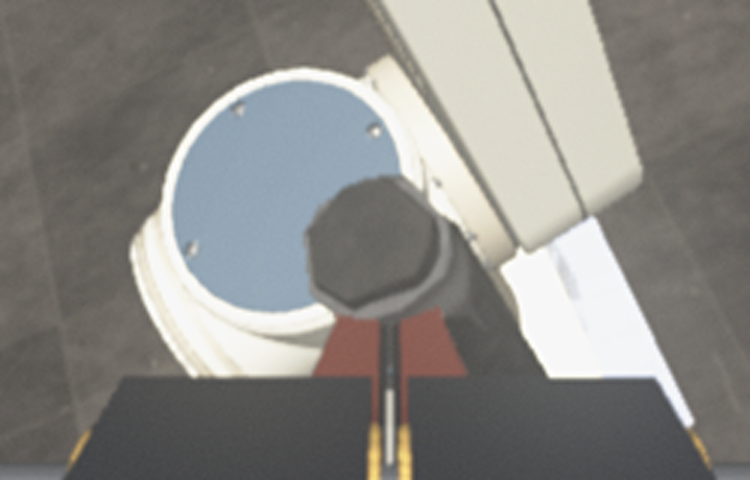

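```bash
for i in 1 2; do python3 -m pendant '[{"turn":[0,0,0],"dp":[0,0.002,-0.002],"claw":0},{"turn":[0,0,0],"dp":[0,0.004,-0.005],"claw":0},{"turn":[0,0,0],"dp":[0,0.006,-0.01],"claw":0}]' | egrep "ee_pos|ft"; done;  python3 -m pendant '[{"turn":[0,0,0],"dp":[-0.003,0,0],"claw":0},{"turn":[0,0,0],"dp":[-0.006,0,0],"claw":0},{"turn":[0,0,0],"dp":[-0.01,0,0],"claw":0}]' | egrep "ee_pos|ft"
python3 - <<'E'
from h import *
w=imaging.get_image("wrist");p=w["pixels"][150:310,150:400]; cv2.imwrite("pics/w9.png",cv2.resize(p,None,fx=3,fy=3,interpolation=2)); print(ctrl.get_obs()["ft_force"],ctrl.get_obs()["ee_pos"])
E
```

```text
ee_pos: [135.0, 74.4, 580.8]
ft_force: [0.7, -0.6, -0.4]
ee_pos: [135.0, 80.4, 570.8]
ft_force: [-0.8, 0.8, -0.5]
ee_pos: [124.7, 80.2, 571.2]
ft_force: [-0.2, -0.0, 0.8]
[ 0.8020335  -0.77292593  0.09519509] [124.21681578  80.11854923 571.21931257]
```

View pics/w9.png

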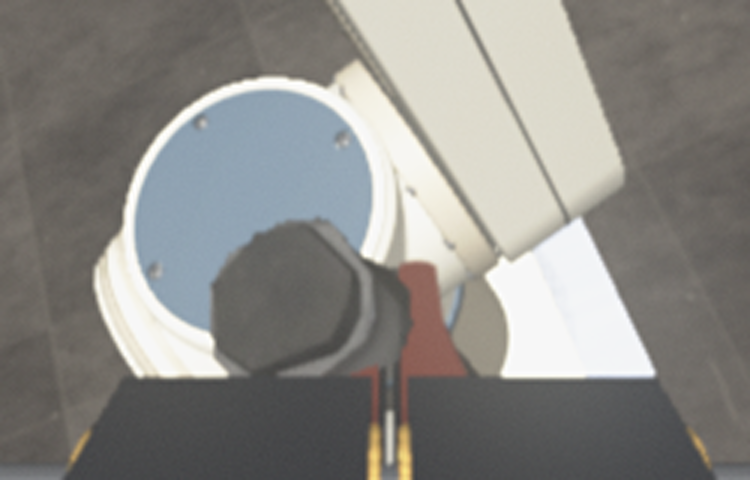

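```bash
python3 -m pendant '[{"turn":[0,-0.08,0],"dp":[0.04,-0.015,0.02],"claw":0},{"turn":[0,-0.17,0],"dp":[0.08,-0.035,0.03],"claw":0},{"turn":[0,-0.26,0],"dp":[0.12,-0.055,0.02],"claw":0},{"turn":[0,-0.34,0],"dp":[0.16,-0.075,0],"claw":0},{"turn":[0,-0.43,0],"dp":[0.2,-0.095,-0.01],"claw":0},{"turn":[0,-0.52,0],"dp":[0.24,-0.115,-0.03],"claw":0},{"turn":[0,-0.60,0],"dp":[0.28,-0.135,-0.05],"claw":0},{"turn":[0,-0.68,0],"dp":[0.32,-0.155,-0.07],"claw":0}]'
python3 - <<'E'
from h import *
o=ctrl.get_obs();print(o["qpos"],o["joint_torque"])
E
```

```text
t: 10.25
ee_pos: [446.4, -75.9, 500.9]
orientation: [0.677, 3.062, 0.001]
ft_force: [0.2, 0.9, 0.0]
width: 0.6
[-1.95183176e-01 -6.38740632e-02  1.60650715e+00  7.96735483e-04
  1.59336612e+00 -1.33079259e+00] [  1.78921826 -32.70489693 -34.01233435  -0.33945297   1.74773913
   0.46678735]
```

```bash
python3 -m pendant '[{"turn":[0,0,0],"dp":[0.01,-0.008,-0.03],"claw":0},{"turn":[0,0,0],"dp":[0.02,-0.016,-0.06],"claw":0},{"turn":[0,0,0],"dp":[0.03,-0.024,-0.09],"claw":0},{"turn":[0,0,0],"dp":[0.04,-0.032,-0.12],"claw":0}]'
python3 - <<'E'
from h import *
o=ctrl.get_obs();print(o["qpos"],o["joint_torque"])
E
python3 -m pendant '[{"turn":[0,0,0],"dp":[0.005,-0.003,-0.03],"claw":0},{"turn":[0,0,0],"dp":[0.01,-0.006,-0.07],"claw":0},{"turn":[0,0,0],"dp":[0.015,-0.009,-0.11],"claw":0},{"turn":[0,0,0],"dp":[0.02,-0.012,-0.15],"claw":0},{"turn":[0,0,0],"dp":[0.02,-0.012,-0.18],"claw":0},{"turn":[0,0,0],"dp":[0.02,-0.012,-0.18],"claw":0}]'
python3 - <<'E'
from h import *
o=ctrl.get_obs();print(o["t"],o["qpos"],o["joint_torque"],o["ee_pos"])
w=imaging.get_image("wrist");cv2.imwrite("pics/w10.png",w["pixels"]);print(w["xyz"],w["rotation"])
im=imaging.get_image("scene");cv2.imwrite("pics/s10.png",im["pixels"])
E
```

```text
t: 10.65
ee_pos: [485.2, -107.2, 380.1]
orientation: [0.678, 3.066, 0.001]
ft_force: [-0.1, -0.1, -0.1]
width: 0.4
[-2.41789961e-01  7.30586092e-02  1.72397664e+00  4.87219051e-04
  1.34305796e+00 -1.37756044e+00] [ 5.57244681e-01 -3.95006454e+01 -3.18982244e+01 -1.34200897e-02
  9.89586823e-01  1.42323305e-01]
t: 11.25
ee_pos: [502.3, -118.2, 197.4]
orientation: [-0.677, -3.061, -0.001]
ft_force: [0.3, 0.1, -0.3]
width: 0.1
11.25 [-2.54514585e-01  3.00597030e-01  1.88561012e+00  5.48160597e-04
  9.62103268e-01 -1.39053392e+00] [-8.16304260e-02 -4.27357829e+01 -2.45852047e+01 -3.09716343e-03
 -7.38935731e-01 -3.17151309e-03] [ 502.26019389 -118.22622647  197.40210995]
[434.30517749 -86.36810069 360.33100459] [-0.24562193 -0.15461605  1.12825255]
```

View pics/w10.png

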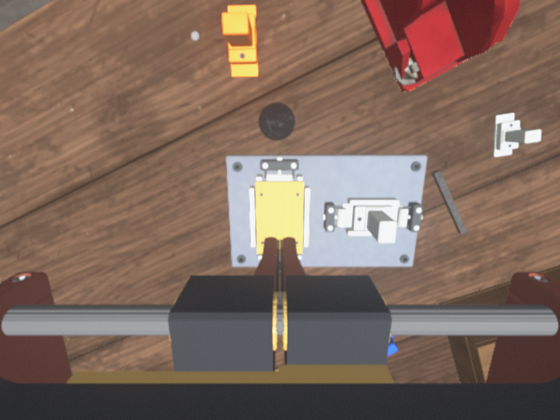

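View pics/s10.png

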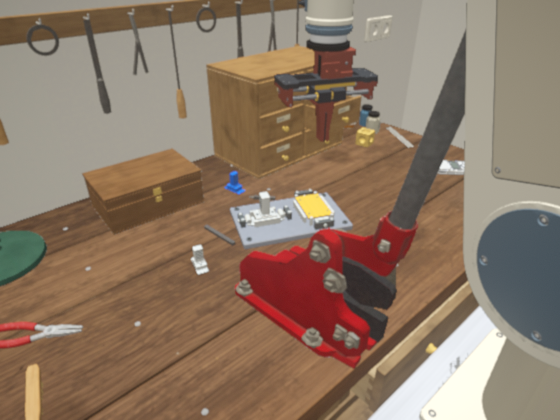

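```bash
python3 - <<'E'
from h import *
w=imaging.get_image("wrist")
hsv=cv2.cvtColor(w["pixels"],cv2.COLOR_BGR2HSV)
m=cv2.inRange(hsv,(100,15,110),(135,110,255));m[:140]=0;m[275:]=0;m[:,:215]=0;m[:,440:]=0
m=cv2.morphologyEx(m,cv2.MORPH_CLOSE,np.ones((9,9)))
c=max(cv2.findContours(m,0,2)[0],key=cv2.contourArea);h=cv2.convexHull(c)
k=cv2.approxPolyDP(h,6,True)[:,0];print(k.tolist())
def info(P):
    c=P.mean(0);print(P.round(1).tolist(),"c",c.round(1))
    for i in range(4):
        d=P[(i+1)%4]-P[i];print(np.linalg.norm(d).round(1),np.degrees(np.arctan2(d[1],d[0])).round(2))
info(onz(w,[[228,156],[426,156],[413,267],[232,267]],14))
m=cv2.inRange(hsv,(20,90,120),(35,255,255));m[:170]=0;m[260:]=0;m[:,:245]=0;m[:,315:]=0
c=max(cv2.findContours(m,0,2)[0],key=cv2.contourArea);print(cv2.boundingRect(c),cv2.minAreaRect(c))
p=w["pixels"][145:275,220:440];cv2.imwrite("pics/w10z.png",cv2.resize(p,None,fx=3.5,fy=3.5,interpolation=2))
E
```

```text
[[424, 153], [408, 261], [232, 260], [228, 152]]
[[443.5, -158.2, 14.0], [543.3, 56.6, 14.0], [678.1, -2.3, 14.0], [576.0, -222.0, 14.0]] c [560.2 -81.5  14. ]
236.9 65.07
147.1 -23.63
242.2 -114.92
147.1 154.32
(255, 178, 48, 72) ((278.5, 213.5), (71.0, 47.0), 90.0)
```

View pics/w10z.png

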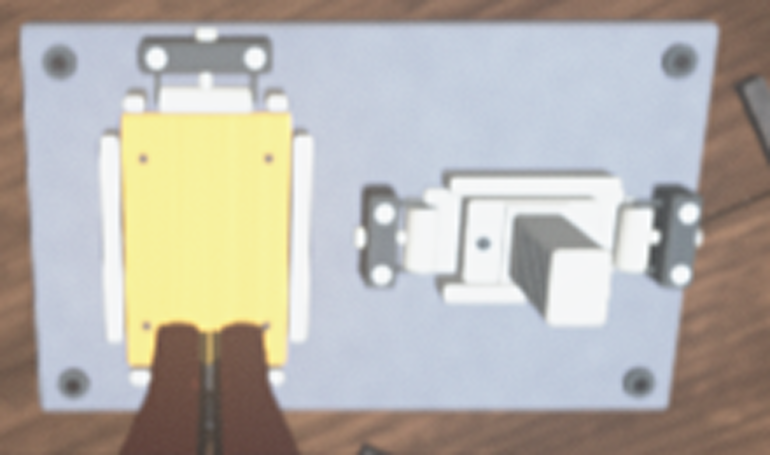

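```bash
python3 - <<'E'
from h import *
w=imaging.get_image("wrist")
z2=lambda a:np.array(a,float)/3.5+[220,145]
def fit(P,M):
    P=P[:,:2];M=np.array(M,float);c=P.mean(0);m=M.mean(0);H=(M-m).T@(P-c);U,S,V=np.linalg.svd(H);Rr=V.T@U.T
    t=c-Rr@m;print("yaw fx",np.degrees(np.arctan2(Rr[1,0],Rr[0,0])).round(2),"t",t.round(1),"res",((Rr@M.T).T+t-P).round(1).tolist());return Rr,t
# near robot is top of image: fx -73 ; left = -fy
Rr,t=fit(onz(w,z2([[22,24],[717,24],[668,407],[42,409]]),14),[[-73,-120],[-73,120],[73,120],[73,-120]])
print("seat",Rr@[0,56]+t,"chan",Rr@[0,-56]+t)
P=onz(w,z2([[59,62],[679,61],[640,381],[73,382]]),14);print(np.linalg.norm(P[0]-P[1]),P.mean(0))
# stem top centre z=78, blank screws z=32
print("stem top",onz(w,z2([[579,288]]),78),"blank screws mean",onz(w,z2([[143,158],[268,158],[266,326],[146,326]]),32).mean(0),
 "blank top edge",onz(w,z2([[123,112],[292,112]]),32))
s=imaging.get_image("scene");t_=imaging.get_image("top")
E
```

```text
yaw fx -24.76 t [555.2 -80.7] res [[-0.8, -0.8], [-0.4, 1.9], [0.9, -0.0], [0.3, -1.0]]
seat [578.65344141 -29.85305837] chan [ 531.74981446 -131.55876017]
213.8986450155707 [556.08603893 -80.83010033  14.        ]
stem top [[578.88913413 -29.93927414  78.        ]] blank screws mean [ 532.22862905 -132.19647655   32.        ] blank top edge [[ 478.95616733 -137.69743891   32.        ]
 [ 502.59929674  -86.82643558   32.        ]]
```

```bash
python3 -m pendant '[{"turn":[0,0,0],"dp":[0.001,0,-0.04],"claw":0},{"turn":[0,0,0],"dp":[0.002,-0.001,-0.08],"claw":0},{"turn":[0,0,0],"dp":[0.003,-0.0015,-0.12],"claw":0},{"turn":[0,0,0],"dp":[0.003,-0.0015,-0.155],"claw":0},{"turn":[0,0,0],"dp":[0.003,-0.0015,-0.157],"claw":0}]'
python3 -m pendant '[{"turn":[0,0,0],"dp":[0,0,-0.005],"claw":0},{"turn":[0,0,0],"dp":[0,0,-0.01],"claw":0},{"turn":[0,0,0],"dp":[0,0,-0.013],"claw":0}]'
python3 -m pendant '[{"turn":[0,0,0],"dp":[0,0,-0.003],"claw":0},{"turn":[0,0,0],"dp":[0,0,-0.005],"claw":0}]'
```

```text
t: 12.05
ee_pos: [506.0, -119.8, 41.6]
orientation: [-0.677, -3.064, -0.001]
ft_force: [-0.7, 0.8, -0.1]
width: 0.4
t: 12.35
ee_pos: [509.3, -120.6, 32.5]
orientation: [0.677, 3.063, 0.0]
ft_force: [0.3, 0.2, -0.5]
width: 0.4
t: 12.55
ee_pos: [508.4, -120.4, 26.6]
orientation: [0.677, 3.065, 0.001]
ft_force: [-0.2, -0.9, 0.1]
width: 0.3
```

```bash
python3 -m pendant '[{"turn":[0,0,0],"dp":[0,0,-0.002],"claw":0},{"turn":[0,0,0],"dp":[0,0,-0.004],"claw":0}]';python3 -m pendant '[{"turn":[0,0,0],"dp":[0,0,-0.001],"claw":0},{"turn":[0,0,0],"dp":[0,0,-0.002],"claw":0}]'
python3 - <<'E'
from h import *
w=imaging.get_image("scene");p=w["pixels"][150:270,210:370];cv2.imwrite("pics/s11z.png",cv2.resize(p,None,fx=4.5,fy=4.5,interpolation=2))
E
```

```text
t: 12.75
ee_pos: [508.3, -120.4, 22.7]
orientation: [0.677, 3.066, 0.001]
ft_force: [-4.9, 0.3, 24.7]
width: 0.3
t: 12.95
ee_pos: [508.5, -120.5, 21.9]
orientation: [0.677, 3.065, 0.0]
ft_force: [-8.7, 2.0, 33.9]
width: 0.8
```

View pics/s11z.png

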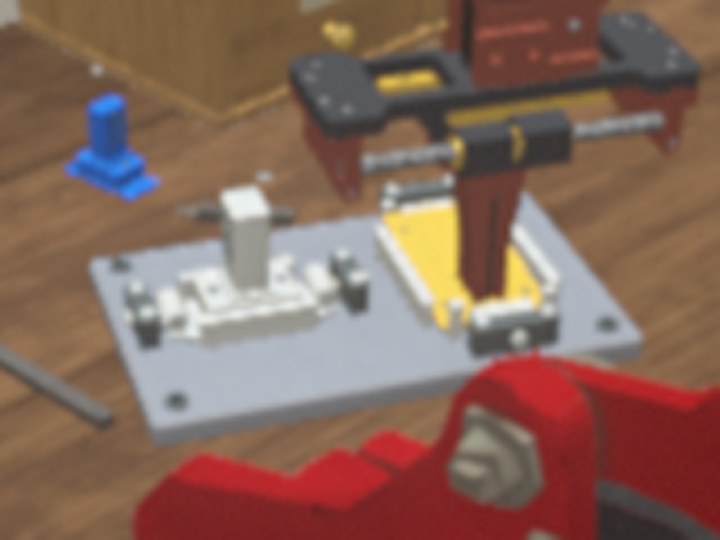

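```bash
python3 -m pendant '[{"turn":[0,0,0],"dp":[0,0,0.028],"claw":0},{"turn":[0,0,0],"dp":[0.023,-0.011,0.028],"claw":0},{"turn":[0,0,0],"dp":[0.047,-0.022,0.02],"claw":0},{"turn":[0,0,0],"dp":[0.047,-0.022,0.013],"claw":0},{"turn":[0,0,0],"dp":[0.047,-0.022,0.009],"claw":0},{"turn":[0,0,0],"dp":[0.047,-0.022,0.006],"claw":0}]'
python3 -m pendant '[{"turn":[0,0,0],"dp":[0,0,-0.002],"claw":0},{"turn":[0,0,0],"dp":[0,0,-0.003],"claw":0}]'
python3 -m pendant '[{"turn":[0,0,0],"dp":[0,0,-0.001],"claw":0},{"turn":[0,0,0],"dp":[0,0,-0.002],"claw":0}]'
```

```text
t: 13.6
ee_pos: [553.4, -141.8, 25.1]
orientation: [-0.677, -3.066, -0.001]
ft_force: [-0.5, 0.0, -0.2]
width: -0.0
t: 13.8
ee_pos: [554.2, -142.0, 22.7]
orientation: [0.677, 3.067, 0.001]
ft_force: [-0.2, -0.0, -0.3]
width: 0.5
t: 14.0
ee_pos: [554.9, -142.2, 21.1]
orientation: [0.677, 3.066, 0.001]
ft_force: [-0.1, -0.3, 0.2]
width: 0.2
```

```bash
python3 -m pendant '[{"turn":[0,0,0],"dp":[0,0,-0.001],"claw":0},{"turn":[0,0,0],"dp":[0,0,-0.002],"claw":0}]'
python3 -m pendant '[{"turn":[0,0,0],"dp":[0,0,-0.001],"claw":0},{"turn":[0,0,0],"dp":[0,0,-0.001],"claw":0}]'
```

```text
t: 14.2
ee_pos: [555.1, -142.3, 19.3]
orientation: [0.677, 3.066, 0.001]
ft_force: [-2.9, 1.1, 15.5]
width: 0.3
t: 14.4
ee_pos: [555.1, -142.3, 19.3]
orientation: [0.677, 3.066, 0.001]
ft_force: [-4.0, 1.8, 13.6]
width: 0.5
```

```bash
python3 -m pendant '[{"turn":[0,0,0],"dp":[0,0,0.045],"claw":0},{"turn":[0,0,0],"dp":[0,0.01,0.09],"claw":0.06},{"turn":[0,0,0],"dp":[0.006,0.03,0.13],"claw":0.06},{"turn":[0,0,0],"dp":[0.014,0.07,0.145],"claw":0.06},{"turn":[0,0,0],"dp":[0.023,0.113,0.145],"claw":0.06},{"turn":[0,0,0],"dp":[0.023,0.113,0.13],"claw":0.06},{"turn":[0,0,0],"dp":[0.023,0.113,0.13],"claw":0.06}]'
python3 - <<'E'
from h import *
w=imaging.get_image("wrist");p=w["pixels"];cv2.imwrite("pics/w12.png",p);print(ctrl.get_obs()["ee_pos"])
w=imaging.get_image("scene");p=w["pixels"][150:270,210:370];cv2.imwrite("pics/s12z.png",cv2.resize(p,None,fx=4.5,fy=4.5,interpolation=2))
E
```

```text
t: 15.1
ee_pos: [576.6, -28.5, 146.4]
orientation: [-0.674, -3.067, 0.0]
ft_force: [-0.1, -0.9, -0.7]
width: 44.8
[576.64471303 -29.40335942 146.71266578]
```

View pics/w12.png

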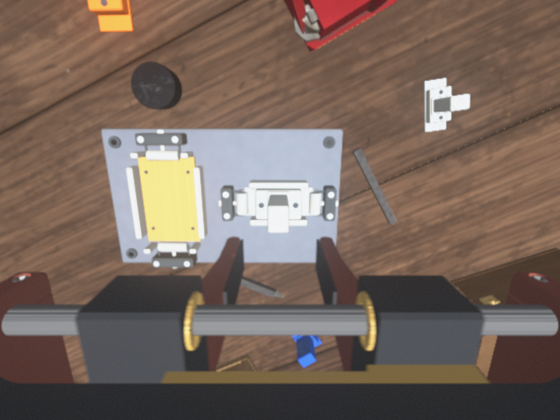

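View pics/s12z.png

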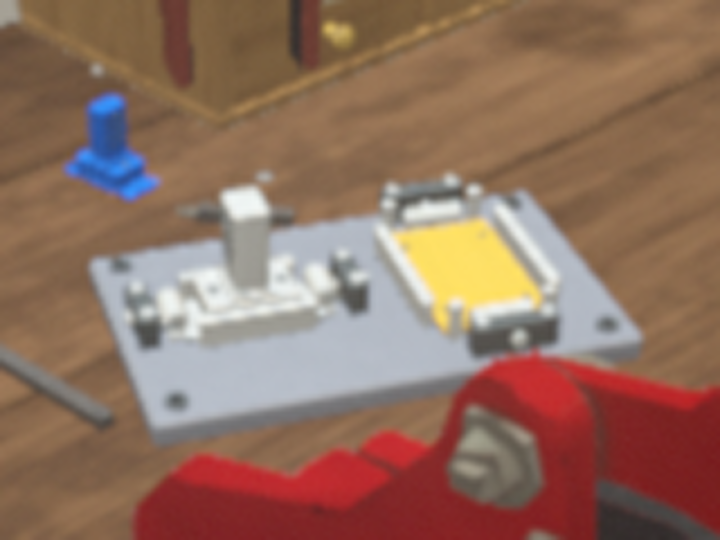

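```bash
python3 - <<'E'
from h import *
w=imaging.get_image("wrist");p=w["pixels"][170:250,210:350];cv2.imwrite("pics/w12z.png",cv2.resize(p,None,fx=5,fy=5,interpolation=2))
print(proj(w,[[578,-29.5,78],[578,-29.5,14]])[0])
o=ctrl.get_obs();print(o["ee_pos"],o["width"]); print(onz(w,[[278,220]],78))
E
```

```text
[[280.62231053 219.06382036]
 [280.46438606 199.98370774]]
[577.33341483 -30.32159072 147.45448479] 56.86096451927528
[[577.82245406 -31.85514217  78.        ]]
```

View pics/w12z.png

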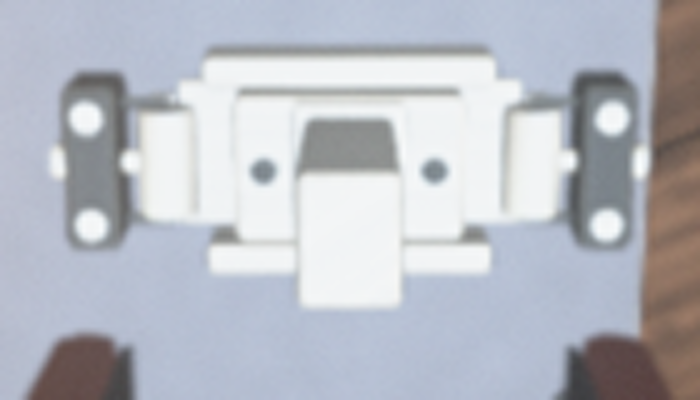

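```bash
python3 -m pendant '[{"turn":[0,0,0],"dp":[0,0,-0.03],"claw":0.06},{"turn":[0,0,0],"dp":[0,0,-0.06],"claw":0.06},{"turn":[0,0,0],"dp":[0,0,-0.09],"claw":0.05},{"turn":[0,0,0],"dp":[0,0,-0.105],"claw":0.04},{"turn":[0,0,0],"dp":[0,0,-0.105],"claw":0.03},{"turn":[0,0,0],"dp":[0,0,-0.105],"claw":0.03}]'
python3 - <<'E'
from h import *
w=imaging.get_image("wrist");p=w["pixels"];cv2.imwrite("pics/w13.png",p);print(ctrl.get_obs()["ee_pos"])
E
```

```text
t: 15.85
ee_pos: [578.4, -29.9, 43.6]
orientation: [0.679, 3.066, 0.001]
ft_force: [0.3, -0.1, 0.0]
width: 32.1
[578.83908437 -29.77625501  44.13341158]
```

View pics/w13.png

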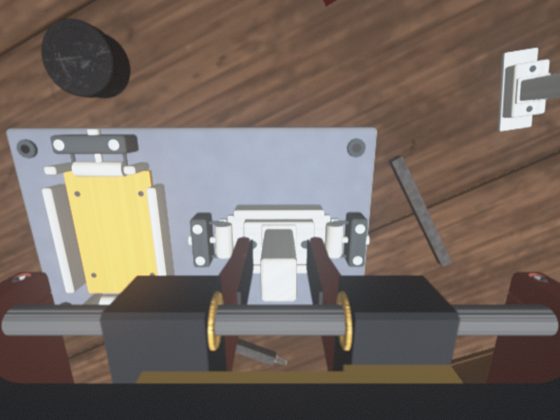

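```bash
python3 -m pendant '[{"turn":[0,0,0],"dp":[0,0,-0.001],"claw":0.015},{"turn":[0,0,0],"dp":[0,0,-0.001],"claw":0.0},{"turn":[0,0,0],"dp":[0,0,-0.001],"claw":0.0},{"turn":[0,0,0],"dp":[0,0,-0.001],"claw":0.0},{"turn":[0,0,0],"dp":[0,0,-0.001],"claw":0.0}]'
```

```text
t: 16.4
ee_pos: [578.6, -29.7, 43.2]
orientation: [0.677, 3.065, 0.0]
ft_force: [-1.2, -2.9, 7.0]
width: 17.4
```

```bash
python3 -m pendant '[{"turn":[0.032,-0.015,0],"dp":[-0.0004,-0.001,0.0012],"claw":0},{"turn":[0.063,-0.029,0],"dp":[-0.0009,-0.0019,0.0024],"claw":0},{"turn":[0.095,-0.044,0],"dp":[-0.0013,-0.0029,0.0035],"claw":0},{"turn":[0.127,-0.0585,0],"dp":[-0.0018,-0.004,0.0046],"claw":0}]'
python3 - <<'E'
from h import *
w=imaging.get_image("scene");p=w["pixels"][150:270,210:370];cv2.imwrite("pics/s14z.png",cv2.resize(p,None,fx=4.5,fy=4.5,interpolation=2));o=ctrl.get_obs();print(o["ft_force"],o["moment"])
E
```

```text
t: 16.8
ee_pos: [576.8, -33.6, 47.7]
orientation: [0.668, 3.028, 0.215]
ft_force: [-1.8, -1.2, 2.9]
width: 17.9
[-0.63240586 -1.78717948  6.21416911] [-0.33842513  0.11135252  0.05058177]
```

View pics/s14z.png

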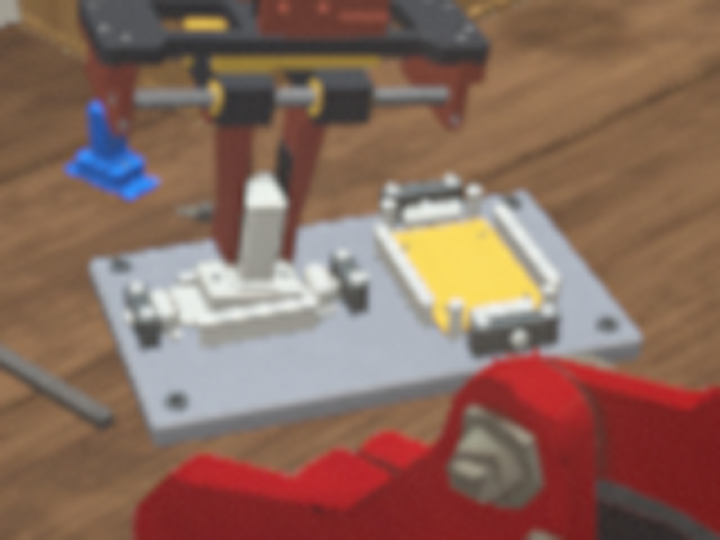

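Block leans towards the blank, stem tilted, outer end rising. Continue to 16°.

```bash
python3 -m pendant '[{"turn":[0.032,-0.015,0],"dp":[-0.0005,-0.0011,0.001],"claw":0},{"turn":[0.063,-0.029,0],"dp":[-0.001,-0.0022,0.002],"claw":0},{"turn":[0.095,-0.044,0],"dp":[-0.0016,-0.0034,0.003],"claw":0},{"turn":[0.127,-0.0585,0],"dp":[-0.0021,-0.0045,0.0039],"claw":0},{"turn":[0.14,-0.0645,0],"dp":[-0.0023,-0.005,0.0043],"claw":0},{"turn":[0.14,-0.0645,0],"dp":[-0.0023,-0.005,0.0043],"claw":0}]'
python3 - <<'E'
from h import *
w=imaging.get_image("scene");p=w["pixels"][150:270,210:370];cv2.imwrite("pics/s15z.png",cv2.resize(p,None,fx=4.5,fy=4.5,interpolation=2));o=ctrl.get_obs();print(o["ft_force"],o["moment"])
E
```

```text
t: 17.45
ee_pos: [574.4, -39.0, 51.8]
orientation: [0.658, 2.972, 0.441]
ft_force: [-1.3, -2.0, 5.0]
width: 18.0
[-1.80558277 -3.26180846  5.76907951] [-0.72502628  0.38496137 -0.02241166]
```

View pics/s15z.png

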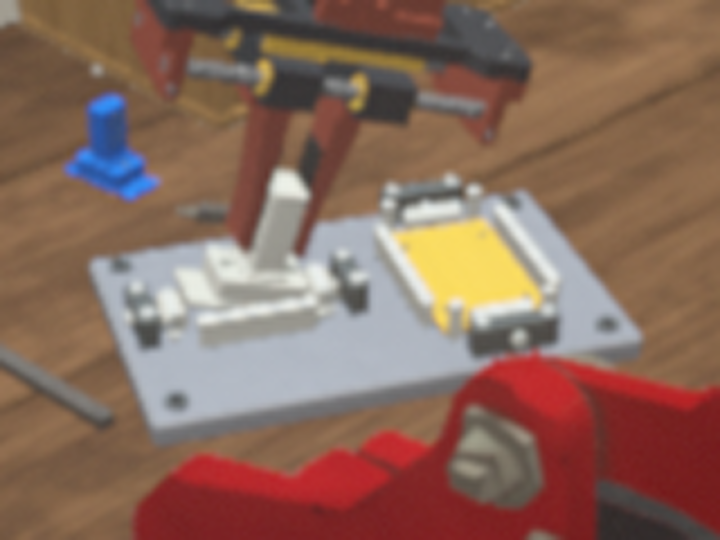

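```bash
python3 -m pendant '[{"turn":[-0.038,0.018,0],"dp":[0.0007,0.0016,0.0002],"claw":0},{"turn":[-0.077,0.035,0],"dp":[0.0015,0.0033,0.0006],"claw":0},{"turn":[-0.109,0.05,0],"dp":[0.002,0.0044,0.002],"claw":0},{"turn":[-0.14,0.065,0],"dp":[0.0025,0.0054,0.0035],"claw":0}]'
python3 -m pendant '[{"turn":[-0.032,0.0145,0],"dp":[0.0004,0.0008,0.0014],"claw":0},{"turn":[-0.063,0.029,0],"dp":[0.0008,0.0017,0.0027],"claw":0},{"turn":[-0.095,0.044,0],"dp":[0.0012,0.0025,0.004],"claw":0},{"turn":[-0.127,0.0585,0],"dp":[0.0016,0.0034,0.0052],"claw":0}]'
python3 - <<'E'
from h import *
w=imaging.get_image("scene");p=w["pixels"][150:270,210:370];cv2.imwrite("pics/s16z.png",cv2.resize(p,None,fx=4.5,fy=4.5,interpolation=2));o=ctrl.get_obs();print(o["ft_force"],o["moment"])
E
```

```text
t: 17.9
ee_pos: [577.0, -32.1, 54.5]
orientation: [0.67, 3.03, 0.212]
ft_force: [2.3, 3.8, -2.6]
width: 17.6
t: 18.3
ee_pos: [577.9, -29.1, 59.8]
orientation: [0.677, 3.067, -0.002]
ft_force: [-0.4, -0.2, -3.1]
width: 17.4
[ 0.16351645  0.77021523 -2.93281133] [ 0.02731516 -0.00340717 -0.02705985]
```

View pics/s16z.png

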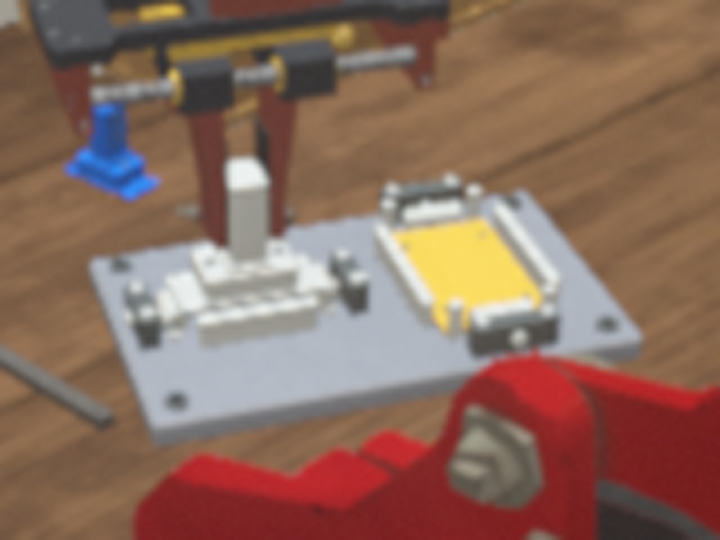

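```bash
python3 -m pendant '[{"turn":[-0.026,0.012,0],"dp":[0.0004,0.0008,0.0012],"claw":0},{"turn":[-0.053,0.024,0],"dp":[0.0007,0.0016,0.0025],"claw":0},{"turn":[-0.079,0.0365,0],"dp":[0.0011,0.0024,0.004],"claw":0},{"turn":[-0.079,0.0365,0],"dp":[0.0011,0.0024,0.009],"claw":0},{"turn":[-0.053,0.024,0],"dp":[0.0007,0.0016,0.014],"claw":0},{"turn":[-0.026,0.012,0],"dp":[0.0003,0.0005,0.019],"claw":0},{"turn":[0,0,0],"dp":[0.0003,-0.0003,0.0235],"claw":0},{"turn":[0,0,0],"dp":[0.0003,-0.0003,0.0235],"claw":0}]'
python3 -m pendant '[{"turn":[0,0,0],"dp":[0,0,0],"claw":0},{"turn":[0,0,0],"dp":[0,0,0],"claw":0},{"turn":[0,0,0],"dp":[0,0,0],"claw":0},{"turn":[0,0,0],"dp":[0,0,0],"claw":0}]'
python3 - <<'E'
from h import *
w=imaging.get_image("scene");p=w["pixels"][150:270,210:370];cv2.imwrite("pics/s17z.png",cv2.resize(p,None,fx=4.5,fy=4.5,interpolation=2));o=ctrl.get_obs();print(o["ft_force"],o["moment"],o["ee_pos"],R.from_rotvec(o["orientation"]).as_matrix()[:,2])
w=imaging.get_image("wrist");cv2.imwrite("pics/w17.png",w["pixels"])
E
```

```text
t: 19.15
ee_pos: [578.2, -30.5, 83.9]
orientation: [0.679, 3.066, 0.002]
ft_force: [0.5, -0.7, -3.0]
width: 17.8
t: 19.55
ee_pos: [578.2, -29.6, 82.9]
orientation: [0.677, 3.067, 0.0]
ft_force: [-0.7, 0.4, -2.4]
width: 17.7
[-0.47911576  0.32618801 -2.21824105] [-0.02143987  0.05451049 -0.00726096] [578.19326809 -29.59289877  82.92075452] [ 4.18588746e-04  5.40818469e-05 -9.99999911e-01]
```

View pics/s17z.png

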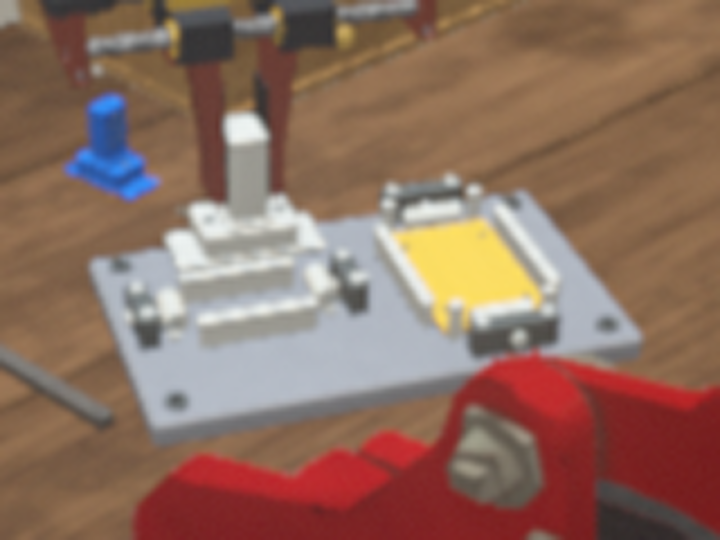

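View pics/w17.png

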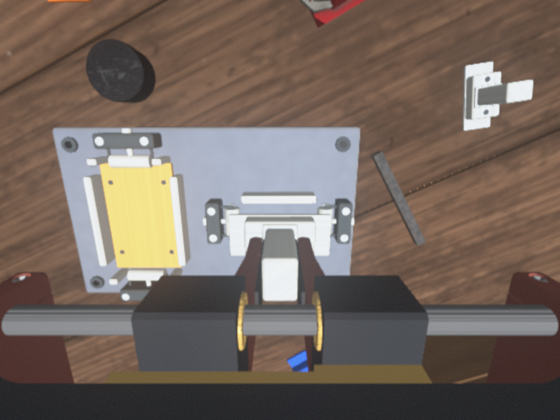

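```bash
python3 - <<'E'
from workcell import ctrl
print(ctrl.close_job()); o=ctrl.get_obs(); print(o["t"],o["ee_pos"],o["width"],o["ft_force"])
E
```

```text
the job is handed in; nothing more can be done
None
the job is handed in; nothing more can be done
```

The job is done and handed in at about 19.7 s of the 48 s limit.

- **Blank:** I pressed the near end and then the far end with closed fingers. Peak wrist force was about 34 N in z, at the near end after it had bottomed. At the far end the fingers met the blank's top at z = 19.3 mm, which matches 5 mm above the channel floor. The pictures show it lying flat.
- **Block:** I gripped the stem across y (opening 17.4 mm) and leaned it about 17° towards the blank until the outer end was above its roller. I then leaned it back, past level to about −5° by command, so the inner end came up, and lifted it level.
- **Last checks:**
  - The tool points straight down.
  - The force was about −2.2 to −3.0 N against 2.7 N for the block's weight, so it appears to hang free.
  - The TCP rise puts the underside about 40 mm above the seat floor; the change seen in the scene image gives about 38 mm.
  - In the last pictures the tin and the rod beside the seat end look untouched. The punch behind the fixture is hidden by the gripper there, but I worked nowhere near it.

**Disagreements and detours:**
- **Fixture position:** the top and wrist cameras differed by about 2 mm; I used a value near the wrist camera's.
- **Shear lever:** from its image position, the tall lever of the red shear stood in the way of the upper arm. I crept the fingertips through the spot where it is drawn and felt no force. I took it as not solid and worked with the tool pointing down; nothing unusual showed in the torques as the arm came down past it. That cost about 5 s.

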